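Dip-probe check of sample cups at the bottling bench

TASK

Open the instrument case's lid right back until it rests on its stop, take out the T-handled dip probe and dip its tip, for about a second each time, at least halfway down into each of the two or three open white sample cups on the bench, from the smallest to the largest, and then into the glass rinse beaker. Hang the probe back in its two cradle notches in the case, leaving the lid open, and see that all the cups end up standing upright in the low steel tray. Keep the beaker standing, and do not disturb the spray bottles or the label roll.

Things in the scene. Friction and masses are not known exactly. Their poses are not given: they have to be found in the camera images.
- case: Grey plastic instrument case fixed to the bench, 140 (x) x 170 (y) x 112 mm high, walls 5 mm, closed at the start by its hinged lid; the dip probe hangs inside. Origin at the centre of its underside; x points from the front (handle side) to the rear (hinge side), z up.
- cradle (a point): Where the probe bar's centre hangs: x -10, y 0, z 98 mm in the case frame, same axes. Two aluminium posts, 10 mm thick in y, 44 mm deep in x, stand at y = +-45 mm from it; each top is a notch 32 mm wide in x between lips 7 mm high, its floor 8 mm below this point. The bar lies along y across both notches, tip down.
- lid (a joint): Opening angle of the case lid (rad): 0 closed, 1.75 leaning back past upright on its stop, where it stays by its own weight; short of upright it falls shut. Light (0.25 kg), almost frictionless. The lid plate is 140 x 170 x 8 mm.
- lid_bar (a point): Middle of the lid's round steel handle bar, 12 mm thick, 116 mm long, parallel to the case's y. Two arms at y = +-50 mm hold it 40 mm in front of the lid's front edge, leaving room for fingers both sides from above; it may turn between the fingers. Lid closed: x -110, z 116 mm in the case frame.
- lid_hinge (a point): Middle of the lid's hinge line, at x = 70, y = 0, z = 112 mm in the case frame; the line runs along the case's y axis and the bar's middle is 180 mm from it.
- probe: T-handled dip probe, 90 g: black square grip bar 16 x 116 (y) x 16 mm with a thin steel shaft 8 mm thick pointing down from its middle. Origin at the centre of the bar; bar along y; shaft along -z.
- probe_tip (a point): End of the probe's shaft, 85 mm below the bar's centre; the last 12 mm is a tip 12 mm thick.
- beaker: Open clear glass rinse beaker, 76 mm across, 80 mm high, wall 3 mm, floor 6 mm thick, 0.4 kg, loose on the bench, wider and taller than all cups. Origin at the centre of its underside, z up.
- tray: Low steel tray fixed to the bench, 260 (x) x 130 (y) x 18 mm high, walls and floor 4 mm. Origin at the centre of its underside; x along its long side.
- bottle_a: Bystander: small white spray bottle with a cap, 38 mm across, 126 mm high, standing beyond the work. Origin at the centre of its underside. Leave it alone.
- bottle_b: Bystander: second white spray bottle, like the first. Leave it alone.
- label_roll: Bystander: roll of paper labels lying flat near the far end of the tray, 66 mm across, 40 mm high, with a hole. Origin at the centre of its underside. Leave it alone.
- cup_small: The smallest of the open, straight-sided white plastic sample cups: 36 mm across, 36 mm high, wall 3 mm, floor 5 mm thick, light and loose on the bench. Origin at the centre of its underside, z up. Two or three cups are there in a run; None if this one is absent.
- cup_medium: The middle-sized of the open, straight-sided white plastic sample cups: 48 mm across, 48 mm high, wall 3 mm, floor 5 mm thick, light and loose on the bench. Origin at the centre of its underside, z up. Two or three cups are there in a run; None if this one is absent.
- cup_large: The largest of the open, straight-sided white plastic sample cups: 60 mm across, 60 mm high, wall 3 mm, floor 5 mm thick, light and loose on the bench. Origin at the centre of its underside, z up. Two or three cups are there in a run; None if this one is absent.

How it is judged (in metres and radians):
On the way, in this order (a step that is already met when the one before it is completed fails the run):
1. the case's lid is open and resting back on its stop (over 1.66 rad) (value of joint lid above 1.66 rad), for 0.3 s.
2. the probe's tip is inside the smallest cup, at least halfway down it (horizontal distance between probe_tip and cup_small below 0.015 m and z of probe_tip in the frame of cup_small between -0.005 and 0.018 m and angle between cup_small's own z axis and vertical below 0.3 rad), for 0.8 s.
3. the probe's tip is inside the middle-sized cup, at least halfway down it (horizontal distance between probe_tip and cup_medium below 0.021 m and z of probe_tip in the frame of cup_medium between -0.005 and 0.024 m and angle between cup_medium's own z axis and vertical below 0.3 rad), for 0.8 s.
4. the probe's tip is inside the largest cup, at least halfway down it (horizontal distance between probe_tip and cup_large below 0.027 m and z of probe_tip in the frame of cup_large between -0.005 and 0.03 m and angle between cup_large's own z axis and vertical below 0.3 rad), for 0.8 s.
5. the probe's tip is inside the rinse beaker, at least halfway down it (horizontal distance between probe_tip and beaker below 0.035 m and z of probe_tip in the frame of beaker between -0.005 and 0.04 m and angle between beaker's own z axis and vertical below 0.3 rad), for 0.8 s.
At the end, for the whole second after the job is handed in: Lid open on its stop (over 1.66 rad); probe at rest in both cradle notches (12 mm across, 30 mm along, 6 mm in height, upright to 0.15 rad, bar along case y to 0.2 rad); every cup present upright (0.15 rad) and at rest on the tray floor; beaker upright (value of joint lid above 1.66 rad and x of probe in the frame of case between -0.022 and 0.002 m and y of probe in the frame of case between -0.03 and 0.03 m and z of probe in the frame of case between 0.092 and 0.103 m and angle between each of probe, cup_small, cup_medium, cup_large, beaker's own z axis and vertical below 0.15 rad and angle between the y axis of probe and the y axis of case, either way round below 0.2 rad and linear speed of each of probe, cup_small, cup_medium, cup_large below 0.02 m/s and x of cup_small in the frame of tray between -0.126 and 0.126 m and y of cup_small in the frame of tray between -0.061 and 0.061 m and z of cup_small in the frame of tray between 0 and 0.012 m and x of cup_medium in the frame of tray between -0.126 and 0.126 m and y of cup_medium in the frame of tray between -0.061 and 0.061 m and z of cup_medium in the frame of tray between 0 and 0.012 m and x of cup_large in the frame of tray between -0.126 and 0.126 m and y of cup_large in the frame of tray between -0.061 and 0.061 m and z of cup_large in the frame of tray between 0 and 0.012 m); the robot touches nothing.
It fails at once if a spray bottle is disturbed (moved over 30 mm) (distance of bottle_a from where it was at the start of the episode above 0.03 m).
It fails at once if a spray bottle is disturbed (moved over 30 mm) (distance of bottle_b from where it was at the start of the episode above 0.03 m).
It fails at once if the label roll is disturbed (moved over 30 mm) (distance of label_roll from where it was at the start of the episode above 0.03 m).
It fails at once if the beaker is tipped over (angle between beaker's own z axis and vertical above 0.5 rad).
Of cup_small, cup_medium, cup_large only 2 to 3 are there at a start; the rules pass over those that are not, and their reading is None.
At some moment in a run one of cup_small, cup_medium, cup_large may be knocked a few centimetres aside while the robot is not near it.
It also fails if it takes over 208 s, if anything falls off the work surface, if the arm or the gripper's body presses on something with over 40 N, if the wrist force passes 120 N, or if a joint passes its speed limit or range.

ROBOT

A 6-joint arm with a two-finger parallel gripper is mounted at the origin on the work surface. World frame = base frame: x ahead of the robot, y to its left, z up, the work surface at z = 0. Lengths are in m, angles in degrees, forces in N, time in s.
With the tool pointing down it reaches from about 0.375 to 0.9 m from the base axis. Payload 3.1 kg.
Tool frame: the origin (TCP) lies between the finger pads; the fingertips stand bot.tip_extent ahead of it and the grasp point (between the pads) lies 2 mm behind it (bot.tip_extent is the distance from the TCP to the fingertips, in m); z points along the fingers, y is the direction in which the jaws open and shut (so a half turn about z gives the same grasp; the last joint's range is limited). The gripper opens to 87 mm and grips with 3 to 60 N. Pads are 19 mm wide; open, the fingers measure 117 mm over their backs; the gripper's body (75 mm by 190 mm) begins 51 mm behind the grasp point.
Start: joints at [59.845, 30.224, 82.088, -0, 67.689, -10.227], TCP at [0.213, 0.588, 0.24] pointing down, gripper open.
Joint ranges: [-176.69, 176.69], [-43.24, 126.21], [12.49, 139.97], [-82, 262], [0, 151.66], [-163.58, 163.58]. Speed limits (degrees/s): [159.86, 159.86, 180, 180, 180, 180].

INTERFACE

Orientations are given as a 3x3 rotation matrix whose columns are the frame's x, y, z axes.
In Python, from rig import bot, imaging, recognise, masks_of, mark_of gives the robot as it stands.
- The arm moves only by the tool send_rows, never from a script. Its argument "plan" is a list that holds one entry, the list of rows, each a list of 5 numbers: the shift along the world's x, y, z normalised to -1 to 1, where 1 is 0.03 m, then the turn about the world's z normalised to -1 to 1, where 1 is 0.1 rad, then the closure, from -1 (fully open) to 1 (shut). A call has 1 to 20 rows; each row shifts and turns the commanded pose from where the row before left it; what a row does not reach is not made up. A row lasts 1/10 s, in which the tool goes at most 50 mm and 8.59 degrees, less where a joint would pass 70% of its speed; a pose out of reach is approached as far as the arm can. A call with a number of a shift or a turn outside -1 to 1 is refused whole. A call with a gripper value outside its range is refused whole. The fingers move at their own pace and stop on an object; the grip force is fixed at half the most. Time passes only in rows, so rows that do not move let the fingers close. It gives the time, the measured TCP pose, the force and the opening at its end, in the units of the state.
- bot.read_state(): the state, without advancing time (a new reading comes with each control period).
- imaging.capture(name): name is "scene" or "side" or "wrist"; returns a dict with "img" (400x640x3 uint8, blue, green, red), "mtx" (3x3 intrinsics, pixels), "pose" (4x4, takes a point from camera to world coordinates); the wrist camera has in their place "T_tool_cam" (4x4, takes a point from camera to tool coordinates, whose origin is the TCP and whose axes are the flange's). Camera axes: x right, y down, z forward; pixel columns grow to the right and rows downward; lengths in m; the calibration is good to about 2 mm. The wrist camera is an equidistant fisheye: a pixel r from the principal point sees the ray r / f radians off the axis. A picture is of the moment at which its call begins: read the wrist's pose just before it. There is no depth.
- bot.hand_in(): hands the job in, once; it reports no verdict.
Trained networks look in the newest picture that a camera, given by its name, has taken for a name from the list of things; names that differ only in an ending like _2 or _b are one class to them, and where a whole thing is asked for, a point or a joint stands for the part that bears it (a point fixed in the world has none). Each returns a list of dicts, best first, with "conf" (0 to 1); they miss things now and then, are a little off and sometimes report something else, mostly with a low value. They report only what shows in the picture. A call takes as long as a camera call.
- recognise(camera, target): "at" ([x, y, z] in m, in world coordinates, good to about 4 mm: the middle of the surface that is visible of it).
- masks_of(camera, target): "region" (400x640 bool, what is visible of it).
- mark_of(camera, target): "at" ([x, y, z] in m, in world coordinates, good to about 4 mm: a listed point, or the origin of a listed thing).
The state is a dict: "time_s": time; "joint_positions": joint angles; "qvel": joint speeds; "tau": joint torques, N m; "position": TCP position; "tcp_rot": TCP orientation; "force": force on the tool from outside, world axes, zero at the start; "moment": the same for the moment, N m; "opening": opening from 0.0 (shut) to 1.0 (fully open).
Only numpy, scipy, OpenCV 4.12 (cv2) and the standard library are available. Lean on these libraries where they do the work, as an engineer would, in place of code of your own. Each camera call takes 0.05 s, during which the arm holds its last target.

## Working session

There is one attempt and no reset: what is moved stays moved. The work goes in short steps, Python scripts to look and compute and a tool call to move; the robot and the scene stay as the last step left them, time stands still between calls to the robot, and variables do not carry over. Pictures are saved under pics/ and viewed, and the job is handed in when it is done.

Besides the shell and the picture viewer there is one more tool, called after ">>>" in YAML: its name, and indented under it one key for each argument. send_rows: Moves the arm, as the interface text tells. Its arguments: {"type":"object","properties":{"plan":{"type":"array"}},"required":["plan"]}

```bash
mkdir -p pics; ls
python3 - <<'E'
from rig import bot, imaging, recognise, masks_of, mark_of
import cv2
s=bot.read_state(); print(s['time_s'],s['position'],s['tcp_rot'],s['force'],s['opening'],bot.tip_extent)
for c in ['scene','side','wrist']:
    d=imaging.capture(c); cv2.imwrite(f'pics/a_{c}.png',d['img']); print(c,d['mtx'],d.get('pose',d.get('T_tool_cam')))
    for t in ['case','cradle','lid_bar','lid_hinge','probe','beaker','tray','bottle_a','label_roll','cup_small','cup_medium','cup_large']:
        print(t,[(round(r['conf'],2),[round(float(v),3) for v in r['at']]) for r in mark_of(c,t)][:3])
E
```

```text
pics
0.0 [0.21265324 0.58696666 0.23858548] [[-9.40113220e-01  3.40860722e-01 -1.05019210e-03]
 [ 3.40862161e-01  9.40111419e-01 -1.87264919e-03]
 [ 3.48985035e-04 -2.11847301e-03 -9.99997695e-01]] [-0.02194259 -0.0254002   0.21971916] 1.0006588591150054 0.017
scene [[431.56348464   0.         323.61665571]
 [  0.         431.56348464 201.20272563]
 [  0.           0.           1.        ]] [[-0.2538331   0.78656772 -0.56292093  1.14388386]
 [ 0.96711116  0.1965981  -0.1613852   0.1466581 ]
 [-0.0162712  -0.58537202 -0.81060153  0.90237541]
 [ 0.          0.          0.          1.        ]]
case [(0.86, [0.529, 0.319, 0.004])]
cradle [(0.88, [0.516, 0.322, 0.097]), (0.31, [0.482, -0.322, 0.0])]
lid_bar [(0.74, [0.415, 0.325, 0.118])]
lid_hinge [(0.73, [0.595, 0.317, 0.111])]
probe [(0.21, [0.6, 0.316, 0.112])]
beaker [(0.85, [0.651, -0.077, -0.001])]
tray [(0.83, [0.482, -0.322, 0.0])]
bottle_a [(0.83, [0.786, -0.188, -0.0]), (0.72, [0.801, 0.131, -0.001]), (0.48, [0.692, -0.211, -0.004])]
label_roll [(0.79, [0.693, -0.21, -0.002]), (0.19, [0.479, -0.323, 0.002])]
cup_small [(0.72, 
[... 863 characters left out ...]
 -0.326, -0.001])]
cup_medium [(0.92, [0.48, -0.042, 0.001])]
cup_large [(0.77, [0.517, 0.074, 0.0])]
wrist [[309.70691629   0.         318.13054388]
 [  0.         309.70691629 202.19193694]
 [  0.           0.           1.        ]] [[-3.46413247e-04 -9.58921158e-01 -2.83672511e-01  7.83479142e-02]
 [ 9.99999769e-01 -1.66091804e-04 -6.59719271e-04 -1.28034266e-03]
 [ 5.85503088e-04 -2.83672674e-01  9.58920993e-01 -1.45384375e-01]
 [ 0.00000000e+00  0.00000000e+00  0.00000000e+00  1.00000000e+00]]
case []
cradle []
lid_bar []
lid_hinge [(0.23, [0.477, -0.319, -0.001])]
probe []
beaker []
tray [(0.69, [0.476, -0.316, -0.002])]
bottle_a []
label_roll []
cup_small []
cup_medium []
cup_large []
```

View pics/a_scene.png

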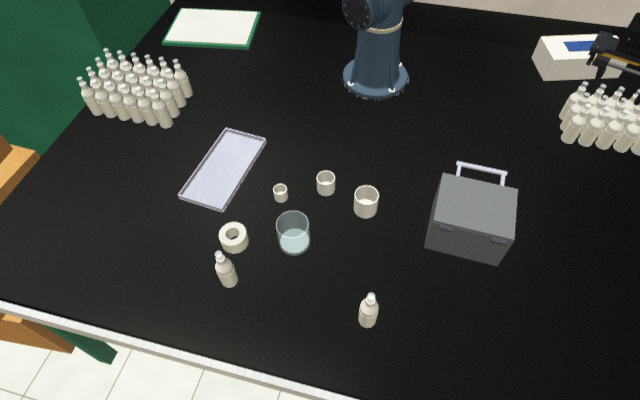

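View pics/a_side.png

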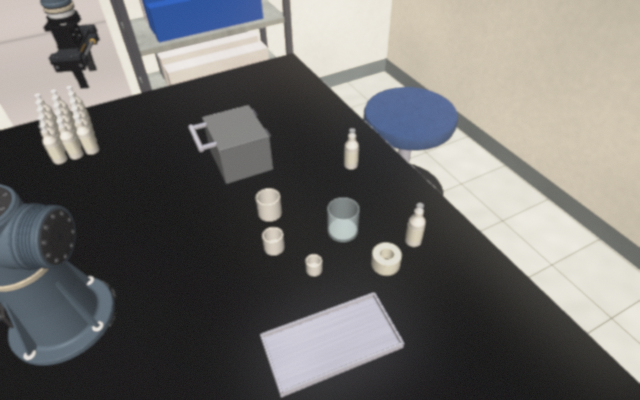

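Run:
```python
import cv2
a=cv2.imread('pics/a_side.png')[0:110,20:140]; cv2.imwrite('pics/b.png',cv2.resize(a,None,fx=6,fy=5,interpolation=3)[:600])
a=cv2.imread('pics/a_wrist.png'); cv2.imwrite('pics/c.png',a)
```

```text
(no output)
```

View pics/b.png

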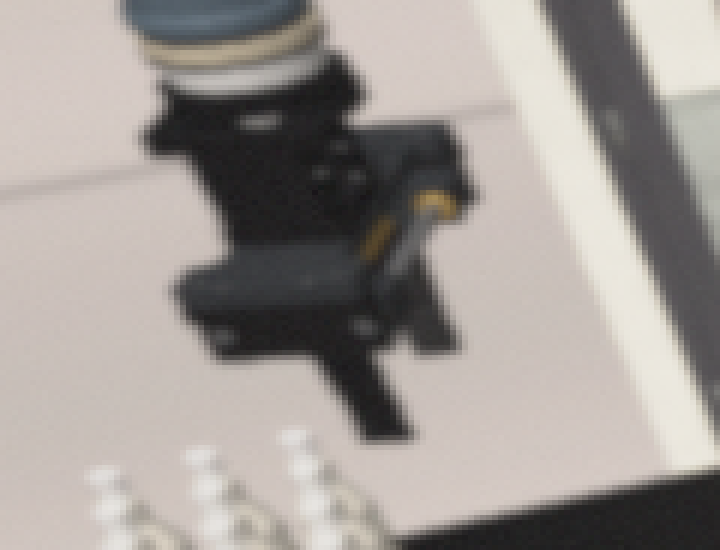

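View pics/c.png

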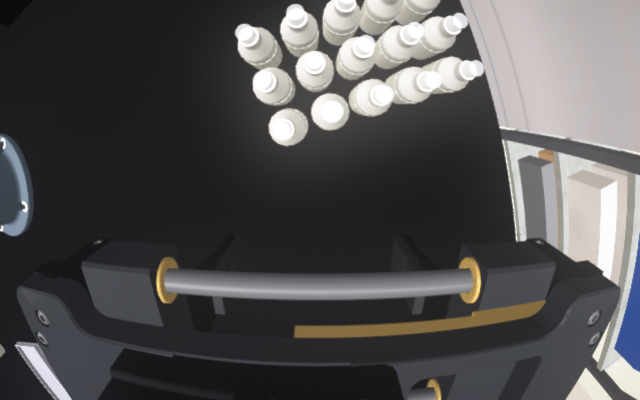

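>>> send_rows:
  plan:
    - [[0.5,-0.65,0,-0.95,0.22],[0.5,-0.65,0,-0.95,0.22],[0.5,-0.65,0,-0.95,0.22],[0.5,-0.65,0,-0.95,0.22],[0.5,-0.65,0,-0.95,0.22],[0.5,-0.65,0,-0.95,0.22],[0.5,-0.65,0,-0.95,0.22],[0.5,-0.65,0,-0.95,0.22],[0.5,-0.65,0,-0.95,0.22],[0.5,-0.65,0,-0.95,0.22],[0.5,-0.65,0,-0.95,0.22],[0.5,-0.65,0,-0.95,0.22],[0.5,-0.65,0,-0.95,0.22],[0,0,0,0,0.22],[0,0,0,0,0.22]]

```text
time_s: 3.45
position: [0.4081, 0.334, 0.2396]
tcp_rot: [[0.012, 1.0, -0.0], [1.0, -0.012, 0.0], [0.0, -0.0, -1.0]]
force: [-0.3, -0.1, 0.7]
opening: 0.392
```

```bash
cat > h.py <<'E'
from rig import bot, imaging, recognise, masks_of, mark_of
import cv2, numpy as np
def st():
    s=bot.read_state(); R=np.array(s['tcp_rot'])
    print('t',round(s['time_s'],2),'pos',np.round(s['position'],4),'yawY',round(np.degrees(np.arctan2(R[1,1],R[0,1])),2),'zax',np.round(R[:,2],3),'F',np.round(s['force'],1),'M',np.round(s['moment'],2),'op',round(s['opening'],3)); return s
def look(name,*cams):
    for c in cams:
        d=imaging.capture(c); cv2.imwrite(f'pics/{name}_{c}.png',d['img'])
def marks(cams,ts):
    for t in ts:
        for c in cams:
            print(t,c,[(round(r['conf'],2),[round(float(v),4) for v in r['at']]) for r in mark_of(c,t)][:2])
def wproj(P,s,d):
    # world point -> wrist pixel (equidistant fisheye)
    R=np.array(s['tcp_rot']);T=d['T_tool_cam']
    p=R.T@(np.array(P)-s['position']); p=T[:3,:3].T@(p-T[:3,3])
    r=np.hypot(p[0],p[1]); th=np.arctan2(r,p[2]); K=d['mtx']
    return np.array([K[0,2]+K[0,0]*th*p[0]/r,K[1,2]+K[1,1]*th*p[1]/r])
E
python3 - <<'E'
from h import *
s=st(); look('d','wrist','scene','side'); marks(['wrist','scene','side'],['lid_bar','lid_hinge','case','cradle'])
E
```

```text
t 3.45 pos [0.4081 0.334  0.2396] yawY -0.7 zax [-0.  0. -1.] F [-0.3 -0.1  0.7] M [-0.12  0.08 -0.04] op 0.392
lid_bar wrist [(0.7, [0.4161, 0.3228, 0.1141])]
lid_bar scene [(0.71, [0.4193, 0.3234, 0.1186]), (0.57, [0.8004, 0.1318, -0.0027])]
lid_bar side [(0.62, [0.4197, 0.3255, 0.1125])]
lid_hinge wrist [(0.95, [0.5964, 0.3184, 0.1092])]
lid_hinge scene [(0.94, [0.5974, 0.3154, 0.108])]
lid_hinge side [(0.91, [0.5958, 0.3169, 0.1086])]
case wrist [(0.87, [0.5282, 0.3175, 0.0024])]
case scene [(0.9, [0.5286, 0.3184, -0.0007])]
case side [(0.65, [0.5236, 0.3192, -0.0008])]
cradle wrist [(0.57, [0.5157, 0.3187, 0.0997])]
cradle scene [(0.56, [0.5191, 0.3217, 0.0959])]
cradle side [(0.84, [0.5207, 0.3199, 0.0923])]
```

View pics/d_wrist.png

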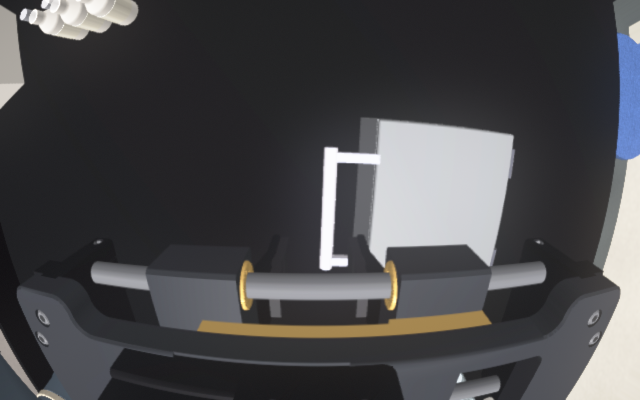

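```bash
cat >> h.py <<'E'
def wray(px,z,s,d):
    K=d['mtx'];u=np.array([(px[0]-K[0,2])/K[0,0],(px[1]-K[1,2])/K[1,1]]);th=np.hypot(*u)
    v=np.r_[np.sin(th)*u/th,np.cos(th)]; T=d['T_tool_cam'];R=np.array(s['tcp_rot'])
    o=R@T[:3,3]+s['position']; v=R@(T[:3,:3]@v); return o+v*(z-o[2])/v[2]
def cray(px,z,d):
    K=d['mtx'];v=d['pose'][:3,:3]@np.linalg.inv(K)@np.r_[px,1];o=d['pose'][:3,3]; return o+v*(z-o[2])/v[2]
E
python3 - <<'E'
from h import *
s=bot.read_state(); d=imaging.capture('wrist')
for px in [(330,155),(328,200),(326,255)]: print(wray(px,.120,s,d))
for px in [(380,120),(513,134)]: print(wray(px,.120,s,d))
m=masks_of('wrist','lid_bar')[0]['region'];print(m.sum())
for v in range(165,262,8):
    u=np.where(m[v,:352])[0]
    if len(u): print(v,u.min(),u.max(),wray((u.mean(),v),.118,s,d).round(4))
d=imaging.capture('scene')
m=masks_of('scene','tray')[0]['region'].astype(np.uint8)
c=max(cv2.findContours(m,0,2)[0],key=cv2.contourArea); 
q=cv2.approxPolyDP(c,8,True)[:,0];print(q,[cray(p,.018,d).round(3) for p in q])
E
```

```text
[0.4177986  0.37464298 0.12      ]
[0.41587921 0.33433947 0.12      ]
[0.41389178 0.27999232 0.12      ]
[0.4609447  0.40519169 0.12      ]
[0.59824747 0.39961114 0.12      ]
18461
165 323 336 [0.4174 0.3655 0.118 ]
173 323 336 [0.4174 0.3584 0.118 ]
181 324 336 [0.4178 0.3512 0.118 ]
189 322 335 [0.4164 0.3439 0.118 ]
197 322 335 [0.4164 0.3365 0.118 ]
205 322 335 [0.4164 0.3291 0.118 ]
213 322 333 [0.4154 0.3215 0.118 ]
221 321 333 [0.415  0.3137 0.118 ]
229 321 333 [0.4149 0.3058 0.118 ]
237 321 332 [0.4145 0.2978 0.118 ]
245 321 332 [0.4144 0.2896 0.118 ]
253 320 332 [0.4139 0.2811 0.118 ]
261 320 347 [0.4212 0.2724 0.118 ]
[[265 140]
 [224 129]
 [179 197]
 [223 211]] [array([ 0.364, -0.244,  0.018]), array([ 0.351, -0.374,  0.018]), array([ 0.607, -0.392,  0.018]), array([ 0.62 , -0.266,  0.018])]
```

>>> send_rows:
  plan:
    - [[0.25,-0.31,0,-0.3,0.22],[0,0,-0.7,0,0.22],[0,0,-0.7,0,0.22],[0,0,-0.7,0,0.22],[0,0,-0.7,0,0.22],[0,0,-0.7,0,0.22],[0,0,-0.7,0,0.22],[0,0,0,0,0.22],[0,0,0,0,0.22]]

```text
time_s: 5.3
position: [0.4159, 0.3244, 0.1135]
tcp_rot: [[0.043, 0.999, -0.0], [0.999, -0.043, -0.0], [-0.0, -0.0, -1.0]]
force: [-0.1, 1.4, -0.5]
opening: 0.392
```

Run:
```python
from h import *
s=st(); look('e','wrist','side')
```

```text
t 5.3 pos [0.4159 0.3244 0.1135] yawY -2.46 zax [-0. -0. -1.] F [-0.1  1.4 -0.5] M [-0.16  0.06  0.02] op 0.392
```

View pics/e_wrist.png

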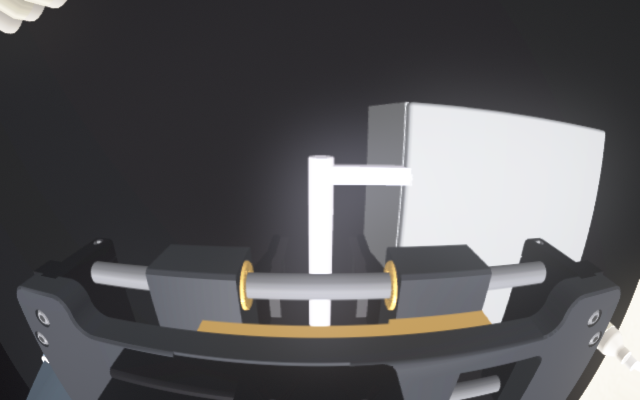

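View pics/e_side.png

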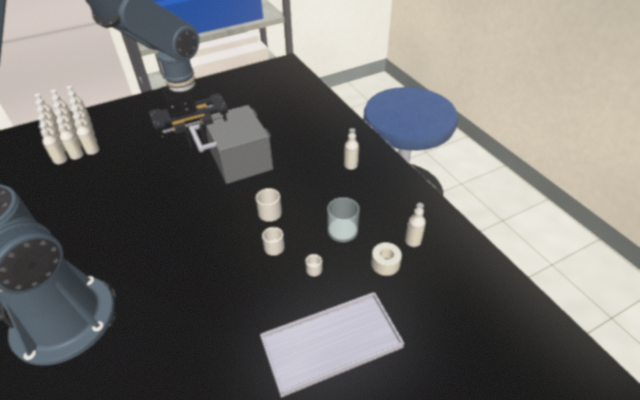

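Run:
```python
import numpy as np
f=np.radians(np.r_[1.3:49.3:13j, 53.5:99.5:12j]); 
x=-.18*np.cos(f);z=.18*np.sin(f);
for a,b in zip(np.diff(x),np.diff(z)): print(np.round([a*.9991/.03,-a*.0427/.03,b/.03],2).tolist())
```

```text
[0.02, -0.0, 0.42]
[0.05, -0.0, 0.42]
[0.08, -0.0, 0.41]
[0.11, -0.0, 0.4]
[0.14, -0.01, 0.4]
[0.17, -0.01, 0.38]
[0.19, -0.01, 0.37]
[0.22, -0.01, 0.36]
[0.24, -0.01, 0.34]
[0.27, -0.01, 0.32]
[0.29, -0.01, 0.3]
[0.31, -0.01, 0.28]
[0.34, -0.01, 0.27]
[0.36, -0.02, 0.25]
[0.38, -0.02, 0.22]
[0.39, -0.02, 0.19]
[0.41, -0.02, 0.16]
[0.42, -0.02, 0.13]
[0.43, -0.02, 0.1]
[0.43, -0.02, 0.07]
[0.44, -0.02, 0.04]
[0.44, -0.02, 0.01]
[0.44, -0.02, -0.02]
[0.43, -0.02, -0.06]
```

>>> send_rows:
  plan:
    - [[0,0,0,0,1],[0,0,0,0,1],[0,0,0,0,1],[0,0,0,0,1],[0,0,0,0,1],[0,0,0,0,1]]

```text
time_s: 6.0
position: [0.4169, 0.3249, 0.114]
tcp_rot: [[0.042, 0.999, 0.003], [0.999, -0.042, 0.001], [0.001, 0.003, -1.0]]
force: [4.1, -2.1, 2.4]
opening: 0.126
```

>>> send_rows:
  plan:
    - [[0.02,0,0.42,0,1],[0.05,0,0.42,0,1],[0.08,0,0.41,0,1],[0.11,0,0.4,0,1],[0.14,-0.01,0.4,0,1],[0.17,-0.01,0.38,0,1],[0.19,-0.01,0.37,0,1],[0.22,-0.01,0.36,0,1],[0.24,-0.01,0.34,0,1],[0.27,-0.01,0.32,0,1],[0,0,0,0,1]]

```text
time_s: 7.1
position: [0.4637, 0.3226, 0.2279]
tcp_rot: [[0.043, 0.999, 0.006], [0.999, -0.043, 0.0], [0.0, 0.006, -1.0]]
force: [8.8, -0.2, -10.5]
opening: 0.122
```

Run:
```python
from h import *
s=st(); look('f','side')
```

```text
t 7.1 pos [0.4637 0.3226 0.2279] yawY -2.44 zax [ 0.006  0.    -1.   ] F [  8.8  -0.2 -10.5] M [-0.23 -1.19 -0.02] op 0.122
```

View pics/f_side.png

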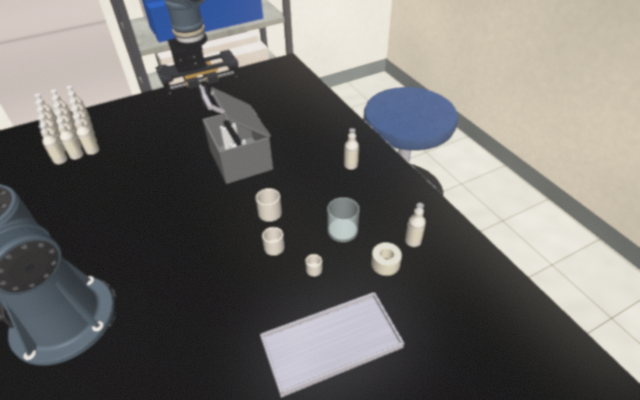

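The lid is lifting (about 40° open, near (235,110)). I'll continue the arc.

>>> send_rows:
  plan:
    - [[0.29,-0.01,0.3,0,1],[0.31,-0.01,0.28,0,1],[0.34,-0.01,0.27,0,1],[0.36,-0.02,0.25,0,1],[0.38,-0.02,0.22,0,1],[0.39,-0.02,0.19,0,1],[0.41,-0.02,0.16,0,1],[0.42,-0.02,0.13,0,1],[0.43,-0.02,0.1,0,1],[0.43,-0.02,0.07,0,1],[0.44,-0.02,0.04,0,1],[0.44,-0.02,0.01,0,1],[0.44,-0.02,-0.02,0,1],[0.43,-0.02,-0.06,0,1],[0,0,0,0,1]]

```text
time_s: 8.65
position: [0.6223, 0.3146, 0.2804]
tcp_rot: [[0.043, 0.999, -0.014], [0.999, -0.043, -0.003], [-0.004, -0.013, -1.0]]
force: [-2.8, -0.2, -14.7]
opening: 0.112
```

Run:
```python
from h import *
s=st(); look('g','side','scene')
```

```text
t 8.65 pos [0.6223 0.3146 0.2804] yawY -2.44 zax [-0.014 -0.003 -1.   ] F [ -2.8  -0.2 -14.7] M [-0.13  0.55 -0.03] op 0.112
```

View pics/g_side.png

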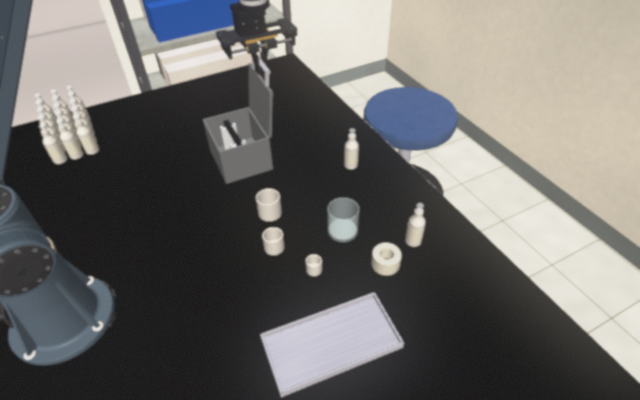

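View pics/g_scene.png

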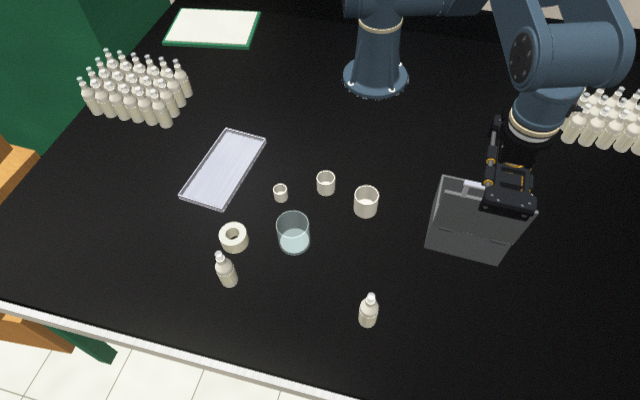

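>>> send_rows:
  plan:
    - [[0.1,0,0,0,0.22],[0.1,0,0,0,0.22],[0,0,0,0,0.22],[0,0,0,0,0.22],[0,0,0,0,0.22],[0,0,0.3,0,0.22],[0,0,0.5,0,0.22],[0,0,0.7,0,0.22],[0,0,0.7,0,0.22],[0,0,0.7,0,0.22],[0,0,0,0,0.22]]

```text
time_s: 9.85
position: [0.6331, 0.3161, 0.3785]
tcp_rot: [[0.042, 0.999, 0.009], [0.999, -0.042, 0.003], [0.003, 0.009, -1.0]]
force: [0.2, 0.1, 0.1]
opening: 0.393
```

Run:
```python
from h import *
s=st(); look('i','side','wrist','scene'); marks(['side','wrist','scene'],['lid_bar','lid_hinge','cradle','probe','case'])
```

```text
t 9.85 pos [0.6331 0.3161 0.3785] yawY -2.4 zax [ 0.009  0.003 -1.   ] F [0.2 0.1 0.1] M [-0.11  0.03  0.03] op 0.393
lid_bar side [(0.94, [0.6297, 0.3174, 0.2852])]
lid_bar wrist [(0.8, [0.6345, 0.3105, 0.2864])]
lid_bar scene [(0.82, [0.6324, 0.3158, 0.29])]
lid_hinge side [(0.95, [0.597, 0.3116, 0.1084])]
lid_hinge wrist [(0.81, [0.5976, 0.3166, 0.112]), (0.38, [0.5159, 0.3192, 0.1006])]
lid_hinge scene [(0.95, [0.5972, 0.3155, 0.1095])]
cradle side [(0.93, [0.5215, 0.322, 0.0975]), (0.63, [0.7858, -0.1921, -0.0032])]
cradle wrist [(0.62, [0.517, 0.3199, 0.1])]
cradle scene [(0.94, [0.5191, 0.3203, 0.0962]), (0.71, [0.5981, 0.3171, 0.1107])]
probe side []
probe wrist [(0.65, [0.5171, 0.3223, 0.0989])]
probe scene []
case side [(0.85, [0.5256, 0.3208, -0.0001])]
case wrist [(0.74, [0.5292, 0.319, 0.001])]
case scene [(0.9, [0.5263, 0.3158, -0.0005])]
```

View pics/i_side.png

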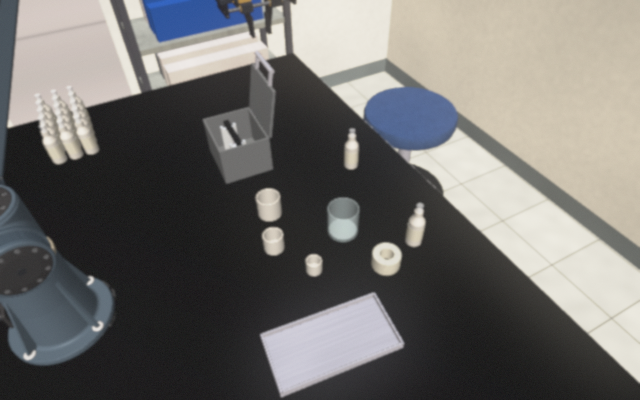

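View pics/i_wrist.png

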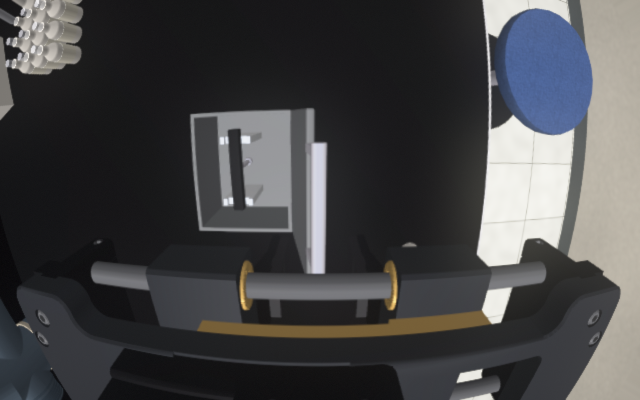

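>>> send_rows:
  plan:
    - [[-0.68,0.02,0,0,-0.15],[-0.68,0.02,0,0,-0.15],[-0.68,0.02,0,0,-0.15],[-0.68,0.02,0,0,-0.15],[-0.68,0.02,0,0,-0.15],[-0.68,0.02,0,0,-0.15],[0,0,0,0,-0.15],[0,0,-0.6,0,-0.15],[0,0,-0.6,0,-0.15],[0,0,-0.6,0,-0.15],[0,0,-0.6,0,-0.15],[0,0,-0.6,0,-0.15],[0,0,-0.6,0,-0.15],[0,0,0,0,-0.15],[0,0,0,0,-0.15]]

```text
time_s: 12.25
position: [0.51, 0.3191, 0.2654]
tcp_rot: [[0.042, 0.999, 0.0], [0.999, -0.042, 0.0], [0.0, 0.0, -1.0]]
force: [-0.2, -0.3, 0.4]
opening: 0.577
```

Run:
```python
from h import *
s=st(); look('j','wrist'); marks(['wrist'],['cradle','probe'])
m=masks_of('wrist','probe')
d=imaging.capture('wrist')
for k in m[:1]:
    r=k['region'];print(k['conf'],r.sum())
    for v in range(100,290,12):
        u=np.where(r[v])[0]
        if len(u): print(v,u.min(),u.max(),wray((u.min(),v),.106,s,d).round(4),wray((u.max(),v),.106,s,d).round(4))
```

```text
t 12.25 pos [0.51   0.3191 0.2654] yawY -2.42 zax [ 0.  0. -1.] F [-0.2 -0.3  0.4] M [-0.08  0.06  0.03] op 0.577
cradle wrist [(0.89, [0.5172, 0.3194, 0.1003])]
probe wrist [(0.62, [0.519, 0.3215, 0.101])]
0.68 1744
136 317 332 [0.5104 0.3732 0.106 ] [0.5251 0.3726 0.106 ]
148 317 331 [0.5099 0.3613 0.106 ] [0.5237 0.3607 0.106 ]
160 317 333 [0.5093 0.3493 0.106 ] [0.5252 0.3486 0.106 ]
172 318 334 [0.5098 0.3371 0.106 ] [0.5258 0.3364 0.106 ]
184 318 333 [0.5093 0.3248 0.106 ] [0.5244 0.3241 0.106 ]
196 319 334 [0.5098 0.3121 0.106 ] [0.5251 0.3115 0.106 ]
208 319 334 [0.5092 0.2993 0.106 ] [0.5247 0.2986 0.106 ]
220 319 334 [0.5087 0.2861 0.106 ] [0.5244 0.2855 0.106 ]
232 320 333 [0.5092 0.2726 0.106 ] [0.523 0.272 0.106]
```

View pics/j_wrist.png

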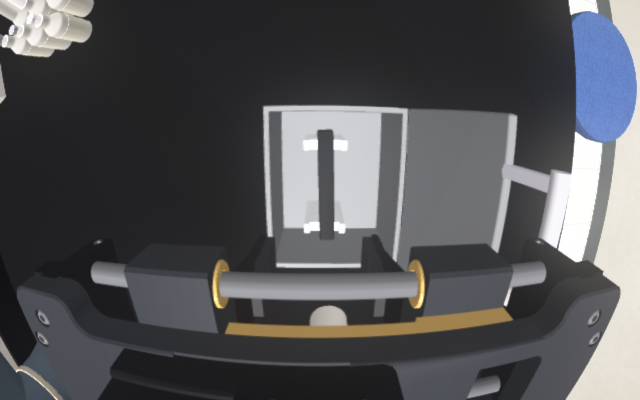

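>>> send_rows:
  plan:
    - [[0,0.06,-0.6,0,-0.15],[0,0,-0.6,0,-0.15],[0,0,-0.6,0,-0.15],[0,0,-0.6,0,-0.15],[0,0,-0.6,0,-0.15],[0,0,-0.6,0,-0.15],[0,0,-0.4,0,-0.15],[0,0,-0.4,0,-0.15],[0,0,-0.2,0,-0.15],[0,0,0,0,-0.15]]

```text
time_s: 13.5
position: [0.5088, 0.3207, 0.1267]
tcp_rot: [[0.042, 0.999, -0.001], [0.999, -0.042, -0.0], [-0.001, -0.001, -1.0]]
force: [-0.7, -0.5, -0.3]
opening: 0.57
```

Run:
```python
from h import *
s=st(); look('k','side','wrist','scene')
```

```text
t 13.5 pos [0.5088 0.3207 0.1267] yawY -2.4 zax [-0.001 -0.    -1.   ] F [-0.7 -0.5 -0.3] M [-0.09  0.07  0.03] op 0.57
```

View pics/k_wrist.png

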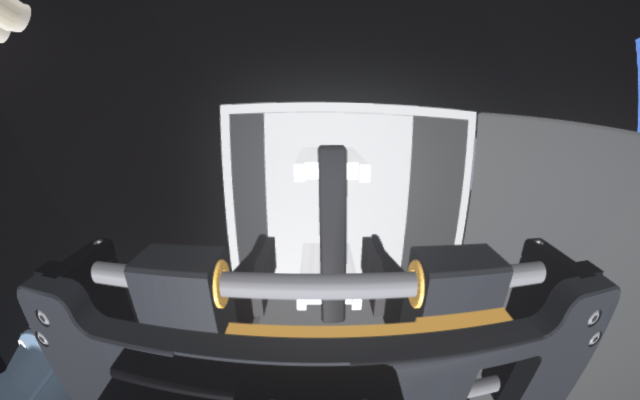

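View pics/k_side.png

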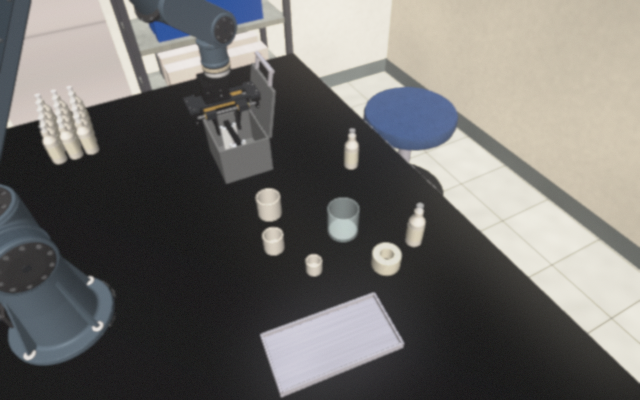

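>>> send_rows:
  plan:
    - [[0,0,-0.2,0,-0.15],[0,0,-0.2,0,-0.15],[0,0,-0.2,0,-0.15],[0,0,-0.1,0,-0.15],[0,0,0,0,-0.15]]

```text
time_s: 14.15
position: [0.5086, 0.3207, 0.1055]
tcp_rot: [[0.042, 0.999, -0.001], [0.999, -0.042, -0.001], [-0.001, -0.001, -1.0]]
force: [-1.0, 0.4, 0.3]
opening: 0.577
```

>>> send_rows:
  plan:
    - [[0.03,0,0,0,-0.15],[0,0,0,0,0.3],[0,0,0,0,0.6],[0,0,0,0,1],[0,0,0,0,1],[0,0,0,0,1],[0,0,0,0,1],[0,0,0,0,1]]

```text
time_s: 14.95
position: [0.5104, 0.321, 0.1066]
tcp_rot: [[0.042, 0.999, 0.001], [0.999, -0.042, 0.0], [0.0, 0.001, -1.0]]
force: [0.5, 0.9, 0.5]
opening: 0.179
```

Run:
```python
from h import *
s=st(); look('l','side','wrist')
```

```text
t 14.95 pos [0.5104 0.321  0.1066] yawY -2.41 zax [ 0.001  0.    -1.   ] F [0.5 0.9 0.5] M [-0.2  -0.1   0.04] op 0.179
```

View pics/l_wrist.png

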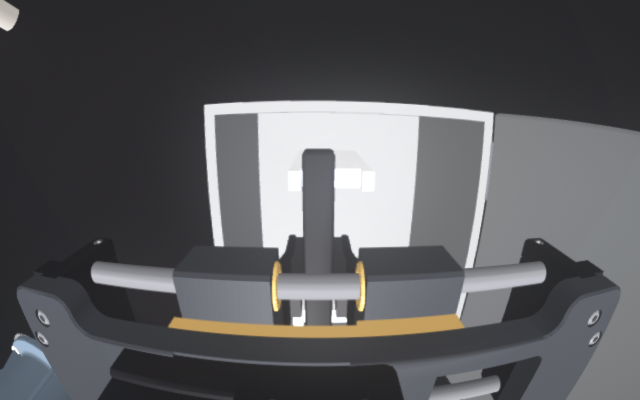

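>>> send_rows:
  plan:
    - [[0,0,0.2,0,1],[0,0,0.4,0,1],[0,0,0.6,0,1],[0,0,0.6,0,1],[0,0,0.6,0,1],[0,0,0.6,0,1],[0,0,0.6,0,1],[0,0,0.6,0,1],[0,0,0.3,0,1],[0,0,0,0,1]]

```text
time_s: 16.05
position: [0.5105, 0.3212, 0.2432]
tcp_rot: [[0.042, 0.999, 0.003], [0.999, -0.042, 0.001], [0.001, 0.003, -1.0]]
force: [-0.1, 0.0, -0.9]
opening: 0.176
```

Run:
```python
from h import *
s=st(); look('m','side','wrist','scene'); marks(['side','scene','wrist'],['probe','probe_tip','lid_bar','cup_small','cup_medium','cup_large','beaker'])
```

```text
t 16.05 pos [0.5105 0.3212 0.2432] yawY -2.4 zax [ 0.003  0.001 -1.   ] F [-0.1  0.  -0.9] M [-0.15  0.02 -0.02] op 0.176
probe side [(0.54, [0.5064, 0.3293, 0.2338])]
probe scene [(0.56, [0.5124, 0.3219, 0.2328])]
probe wrist [(0.82, [0.5109, 0.3195, 0.2344])]
probe_tip side [(0.46, [0.5136, 0.3274, 0.1484])]
probe_tip scene [(0.69, [0.5076, 0.3197, 0.1495])]
probe_tip wrist []
lid_bar side [(0.58, [0.6326, 0.3162, 0.2885])]
lid_bar scene [(0.84, [0.6326, 0.3156, 0.2884])]
lid_bar wrist []
cup_small side [(0.76, [0.5323, -0.1489, -0.0028])]
cup_small scene [(0.51, [0.5329, -0.145, -0.0013])]
cup_small wrist []
cup_medium side [(0.98, [0.4812, -0.0432, 0.0007])]
cup_medium scene [(0.73, [0.4799, -0.0382, 0.002])]
cup_medium wrist []
cup_large side [(0.85, [0.5175, 0.0749, -0.0019]), (0.28, [0.5966, 0.3166, 0.1094])]
cup_large scene [(0.61, [0.5178, 0.0743, -0.0002])]
cup_large wrist [(0.55, [0.5167, 0.0746, 0.0017])]
beaker side [(0.68, [0.6467, -0.0716, -0.0058])]
beaker scene [(0.81, [0.6525, -0.0737, 0.0005])]
beaker wrist []
```

View pics/m_side.png

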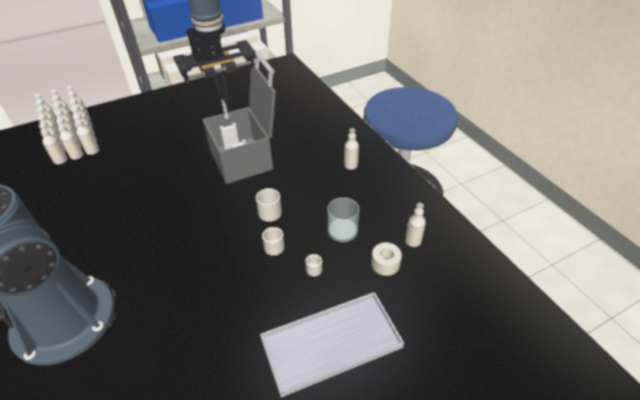

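View pics/m_scene.png

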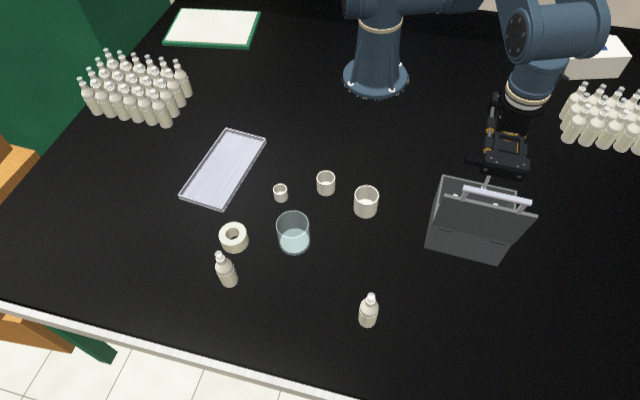

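>>> send_rows:
  plan:
    - [[0.04,-0.4,0,0,1],[0.04,-0.7,0,0,1],[0.04,-0.85,0,0,1],[0.04,-0.85,0,0,1],[0.04,-0.85,0,0,1],[0.04,-0.85,0,0,1],[0.04,-0.85,0,0,1],[0.04,-0.85,0,0,1],[0.04,-0.85,0,0,1],[0.04,-0.85,0,0,1],[0.04,-0.85,0,0,1],[0.04,-0.85,0,0,1],[0.04,-0.85,0,0,1],[0.04,-0.85,0,0,1],[0.04,-0.85,0,0,1],[0.04,-0.85,0,0,1],[0.04,-0.85,0,0,1],[0.04,-0.85,0,0,1],[0.04,-0.6,0,0,1],[0,-0.27,0,0,1]]

```text
time_s: 19.25
position: [0.5328, -0.1483, 0.2414]
tcp_rot: [[0.044, 0.999, 0.001], [0.999, -0.044, -0.001], [-0.001, 0.001, -1.0]]
force: [0.0, -0.1, -0.6]
opening: 0.181
```

>>> send_rows:
  plan:
    - [[0,0,0,0,1],[0,0,0,0,1],[0,0,0,0,1]]

```text
time_s: 19.55
position: [0.5325, -0.145, 0.2413]
tcp_rot: [[0.041, 0.999, -0.001], [0.999, -0.041, 0.001], [0.001, -0.001, -1.0]]
force: [-0.3, -0.2, -0.7]
opening: 0.18
```

Run:
```python
from h import *
s=st(); look('n','side','wrist','scene'); marks(['side','scene','wrist'],['probe','probe_tip','lid_bar','cup_small','cup_medium','cup_large','beaker'])
```

```text
t 19.55 pos [ 0.5325 -0.145   0.2413] yawY -2.34 zax [-0.001  0.001 -1.   ] F [-0.3 -0.2 -0.7] M [-0.07  0.05 -0.01] op 0.18
probe side [(0.57, [0.5299, -0.1382, 0.2331])]
probe scene [(0.82, [0.5344, -0.143, 0.2312])]
probe wrist [(0.75, [0.5357, -0.1439, 0.2338])]
probe_tip side [(0.7, [0.4793, -0.0436, 0.0001]), (0.54, [0.5351, -0.1398, 0.1487])]
probe_tip scene [(0.78, [0.5301, -0.1442, 0.1492])]
probe_tip wrist []
lid_bar side []
lid_bar scene [(0.83, [0.6347, 0.3133, 0.2897]), (0.58, [0.4831, -0.3235, -0.0011])]
lid_bar wrist []
cup_small side [(0.63, [0.5343, -0.148, -0.0021])]
cup_small scene [(0.53, [0.5353, -0.1444, 0.0013]), (0.28, [0.5265, 0.3184, 0.0001])]
cup_small wrist []
cup_medium side [(0.78, [0.4792, -0.0441, 0.0014])]
cup_medium scene [(0.94, [0.4794, -0.0361, 0.0026]), (0.44, [0.6334, 0.3116, 0.2846])]
cup_medium wrist [(0.94, [0.4814, -0.0411, -0.0024])]
cup_large side [(0.64, [0.5149, 0.0722, -0.0]), (0.59, [0.5347, -0.148, 0.0008])]
cup_large scene [(0.93, [0.5179, 0.0729, 0.0008]), (0.31, [0.5347, -0.1419, -0.0036])]
cup_large wrist [(0.93, [0.5146, 0.0751, 0.0016])]
beaker side [(0.57, [0.6496, -0.0734, -0.001]), (0.46, [0.5335, -0.1375, 0.1472])]
beaker scene []
beaker wrist [(0.69, [0.6531, -0.0694, -0.0018])]
```

View pics/n_side.png

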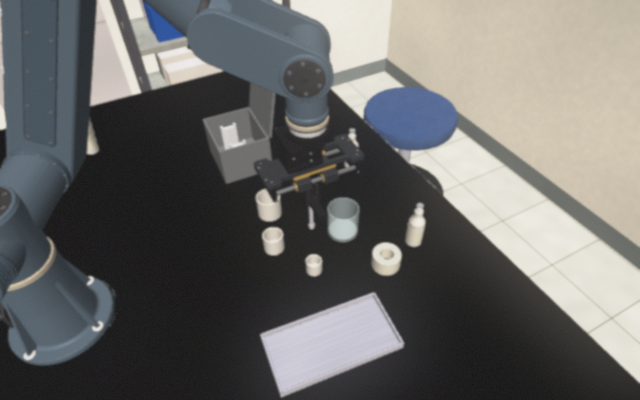

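View pics/n_wrist.png

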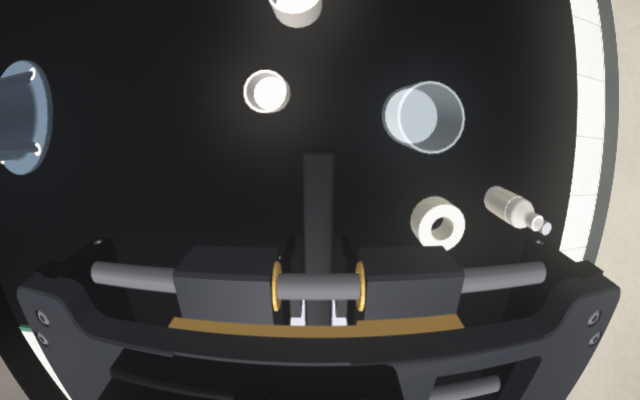

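View pics/n_scene.png

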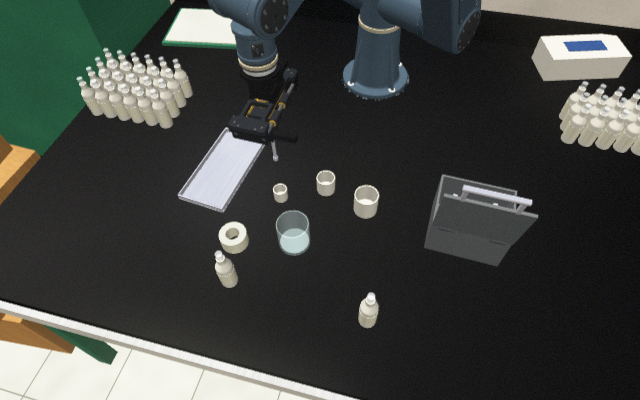

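```bash
cat >> h.py <<'E'
from scipy.optimize import least_squares
def proj(P,d):
    Q=(np.atleast_2d(P)-d['pose'][:3,3])@d['pose'][:3,:3]; q=Q@d['mtx'].T; return q[:,:2]/q[:,2:]
def cylfit(d,mask,r,h,x0,z0=0.):
    """fit (x,y) of an upright cylinder to the mask: bbox extents+centroid of the hull"""
    a=np.linspace(0,2*np.pi,48)
    ys,xs=np.where(mask); 
    def f(p):
        P=np.r_[[(p[0]+r*np.cos(t),p[1]+r*np.sin(t),z0+z) for z in (0,h) for t in a]]
        hull=cv2.convexHull(proj(P,d).astype(np.float32))
        M=cv2.moments(hull); b=hull[:,0]
        return np.r_[M['m10']/M['m00']-xs.mean(),M['m01']/M['m00']-ys.mean()]
    s=least_squares(f,x0[:2]); return s.x
SZ=dict(cup_small=(.018,.036),cup_medium=(.024,.048),cup_large=(.030,.060),beaker=(.038,.080))
def cups(names=SZ,cams=('side','scene'),z0=0.):
    out={}
    for c in cams:
        d=imaging.capture(c)
        for n in names:
            m=masks_of(c,n); 
            mk=mark_of(c,n)
            if not m or not mk: print(n,c,'none');continue
            p=cylfit(d,m[0]['region'],*SZ[n],np.array(mk[0]['at']),z0)
            print(n,c,round(m[0]['conf'],2),p.round(4),m[0]['region'].sum()); out[n,c]=p
    return out
E
python3 - <<'E'
from h import *
s=bot.read_state(); cups()
p=np.array(s['position'])
for c in('side','scene'):
    d=imaging.capture(c)
    for dz in (-.0086,-.0943): print(c,proj(p+[0,0,dz],d).round(1))
    a=d['img']; x,y=proj(p+[0,0,-.0943],d)[0].astype(int); crop=a[y-40:y+60,x-50:x+50]; cv2.imwrite(f'pics/o_{c}.png',cv2.resize(crop,None,fx=5,fy=5,interpolation=2)); print(x-50,y-40)
E
python3 -c "
import cv2,numpy as np
cv2.imwrite('pics/o.png',cv2.resize(np.hstack([cv2.imread('pics/o_side.png'),cv2.imread('pics/o_scene.png')]),(800,400)))"
```

```text
cup_small side 0.55 [ 0.5349 -0.1443] 343
cup_medium side 0.73 [ 0.48   -0.0401] 501
cup_large side 0.64 [0.5108 0.0668] 531
beaker side none
cup_small scene 0.72 [ 0.5317 -0.1443] 226
cup_medium scene 0.96 [ 0.4767 -0.0386] 409
cup_large scene 0.69 [0.5144 0.0752] 732
beaker scene 0.97 [ 0.6516 -0.071 ] 1261
side [[310.5 198.9]]
side [[311.8 227.8]]
261 187
scene [[269.4 133.6]]
scene [[273.8 159.9]]
223 119
```

View pics/o.png

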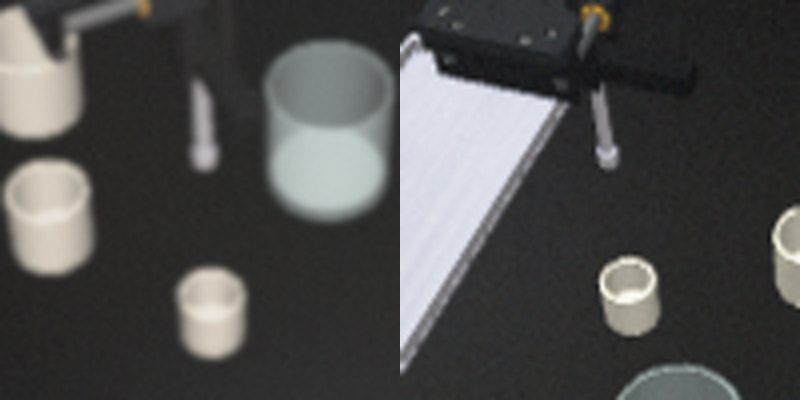

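>>> send_rows:
  plan:
    - [[0.02,0,-0.4,0,1],[0,0,-0.6,0,1],[0,0,-0.6,0,1],[0,0,-0.6,0,1],[0,0,-0.6,0,1],[0,0,-0.4,0,1],[0,0,-0.2,0,1],[0,0,0,0,1],[0,0,0,0,1]]

```text
time_s: 22.65
position: [0.5338, -0.1464, 0.1397]
tcp_rot: [[0.042, 0.999, 0.001], [0.999, -0.042, -0.0], [-0.0, 0.001, -1.0]]
force: [-1.0, -0.1, -0.9]
opening: 0.18
```

```bash
cat >> h.py <<'E'
def zoom(name,P,cams=('side','scene'),w=50,up=40,dn=60):
    ims=[]
    for c in cams:
        d=imaging.capture(c);x,y=proj(P,d)[0].astype(int);x=min(max(x,w),640-w);y=max(min(y,400-dn),up)
        ims.append(cv2.resize(d['img'][y-up:y+dn,x-w:x+w],(400,400),interpolation=2)); print(c,'origin',x-w,y-up,'tip px',proj(P,d)[0].round(1))
    cv2.imwrite(f'pics/{name}.png',np.hstack(ims))
E
python3 - <<'E'
from h import *
s=st(); zoom('p',np.array(s['position'])-[0,0,.0943])
E
```

```text
t 22.65 pos [ 0.5338 -0.1464  0.1397] yawY -2.41 zax [ 0.001 -0.    -1.   ] F [-1.  -0.1 -0.9] M [-0.08  0.05 -0.01] op 0.18
side origin 263 217 tip px [313.5 257.5]
scene origin 228 146 tip px [278. 187.]
```

View pics/p.png

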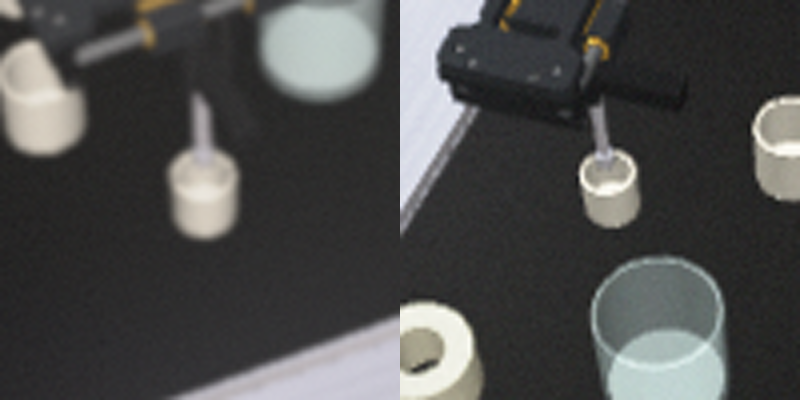

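>>> send_rows:
  plan:
    - [[0.06,0.05,0,0,1],[0,0,-0.4,0,1],[0,0,-0.4,0,1],[0,0,-0.35,0,1],[0,0,0,0,1]]

```text
time_s: 23.25
position: [0.5336, -0.144, 0.1026]
tcp_rot: [[0.042, 0.999, -0.004], [0.999, -0.042, 0.002], [0.002, -0.004, -1.0]]
force: [-0.6, -0.1, -0.1]
opening: 0.182
```

Run:
```python
from h import *
s=st(); zoom('q',np.array(s['position'])-[0,0,.0943])
```

```text
t 23.25 pos [ 0.5336 -0.144   0.1026] yawY -2.41 zax [-0.004  0.002 -1.   ] F [-0.6 -0.1 -0.1] M [-0.06  0.07  0.01] op 0.182
side origin 263 226 tip px [313.4 266.7]
scene origin 230 155 tip px [280.4 195.9]
```

View pics/q.png

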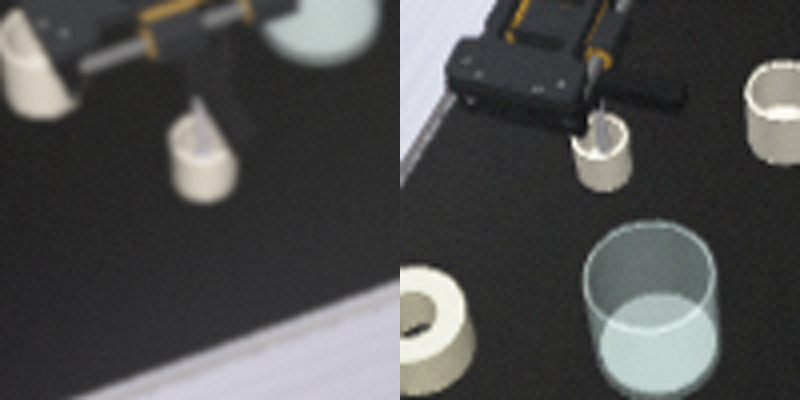

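>>> send_rows:
  plan:
    - [[0,0,0.07,0,1],[0,0,0,0,1],[0,0,0,0,1],[0,0,0,0,1],[0,0,0,0,1],[0,0,0,0,1],[0,0,0,0,1],[0,0,0,0,1],[0,0,0,0,1],[0,0,0,0,1],[0,0,0,0,1],[0,0,0,0,1],[0,0,0,0,1],[0,0,0,0,1]]

```text
time_s: 24.75
position: [0.5352, -0.1447, 0.107]
tcp_rot: [[0.042, 0.999, -0.0], [0.999, -0.042, 0.0], [0.0, -0.0, -1.0]]
force: [0.3, -0.4, -1.2]
opening: 0.181
```

Run:
```python
from h import *
s=st(); zoom('r',np.array(s['position'])-[0,0,.0943]); marks(['side','scene'],['cup_small','cup_medium','probe','probe_tip'])
```

```text
t 24.75 pos [ 0.5352 -0.1447  0.107 ] yawY -2.41 zax [-0.  0. -1.] F [ 0.3 -0.4 -1.2] M [-0.08  0.04  0.03] op 0.181
side origin 264 225 tip px [314.1 265.5]
scene origin 229 155 tip px [279.8 195.3]
cup_small side [(0.55, [0.5359, -0.1476, 0.0006]), (0.41, [0.4802, -0.3246, -0.0017])]
cup_small scene []
cup_medium side [(0.74, [0.4793, -0.0406, -0.0009])]
cup_medium scene [(0.6, [0.4765, -0.0368, 0.0004])]
probe side [(0.63, [0.5327, -0.1384, 0.0982]), (0.58, [0.69, -0.2071, 0.0011])]
probe scene [(0.61, [0.5362, -0.1437, 0.096])]
probe_tip side [(0.7, [0.5376, -0.1421, 0.0128])]
probe_tip scene [(0.73, [0.5345, -0.1455, 0.0151]), (0.21, [0.7886, -0.1894, 0.0012])]
```

View pics/r.png

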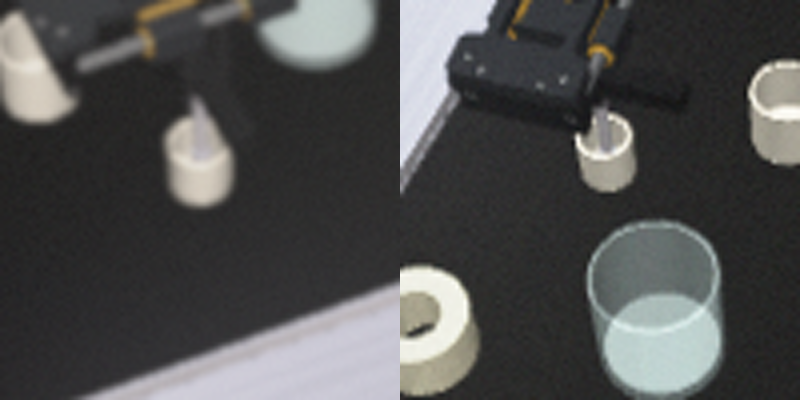

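>>> send_rows:
  plan:
    - [[0,0,-0.06,0,1],[0,0,0,0,1],[0,0,0,0,1],[0,0,0,0,1],[0,0,0,0,1],[0,0,0,0,1],[0,0,0,0,1],[0,0,0,0,1],[0,0,0,0,1],[0,0,0,0,1],[0,0,0,0,1],[0,0,0.4,0,1],[0,0,0.6,0,1],[0,0,0.6,0,1],[0,0,0.6,0,1],[0,0,0,0,1]]

```text
time_s: 26.85
position: [0.537, -0.1455, 0.1742]
tcp_rot: [[0.042, 0.999, 0.006], [0.999, -0.042, -0.003], [-0.003, 0.006, -1.0]]
force: [1.2, -0.6, -1.2]
opening: 0.181
```

>>> send_rows:
  plan:
    - [[-0.2,0.4,0,0,1],[-0.37,0.7,0,0,1],[-0.37,0.7,0,0,1],[-0.37,0.7,0,0,1],[-0.37,0.7,0,0,1],[-0.15,0.3,0,0,1],[0,0,0,0,1],[0,0,0,0,1],[0,0,0,0,1]]

```text
time_s: 27.75
position: [0.4812, -0.0406, 0.1711]
tcp_rot: [[0.043, 0.999, 0.001], [0.999, -0.043, -0.001], [-0.001, 0.001, -1.0]]
force: [0.2, 0.2, -2.5]
opening: 0.181
```

Run:
```python
from h import *
s=st(); zoom('s',np.array(s['position'])-[0,0,.0943]); cups(['cup_small','cup_medium','cup_large','beaker']); marks(['side','scene'],['cup_small','cup_medium','probe_tip'])
```

```text
t 27.75 pos [ 0.4812 -0.0406  0.1711] yawY -2.44 zax [ 0.001 -0.001 -1.   ] F [ 0.2  0.2 -2.5] M [-0.09  0.02 -0.01] op 0.181
side origin 222 185 tip px [272. 226.]
scene origin 273 131 tip px [323.8 171.1]
cup_small side 0.86 [ 0.5337 -0.1462] 285
cup_medium side 0.64 [ 0.4789 -0.0405] 460
cup_large side 0.64 [0.4953 0.0564] 128
beaker side 0.6 [ 0.6529 -0.0731] 1220
cup_small scene 0.72 [ 0.5301 -0.1448] 198
cup_medium scene 0.69 [ 0.4772 -0.0386] 407
cup_large scene 0.87 [0.5141 0.0742] 686
beaker scene 0.81 [ 0.6512 -0.0715] 1256
cup_small side [(0.51, [0.5347, -0.1484, -0.0005])]
cup_small scene [(0.5, [0.5334, -0.144, -0.0])]
cup_medium side [(0.6, [0.4785, -0.0429, 0.0002])]
cup_medium scene [(0.92, [0.4779, -0.038, 0.0027])]
probe_tip side [(0.86, [0.4807, -0.0327, 0.0768]), (0.45, [0.5193, 0.3185, 0.0974])]
probe_tip scene [(0.65, [0.476, -0.0378, 0.0775]), (0.42, [0.5261, 0.3161, 0.0007])]
```

View pics/s.png

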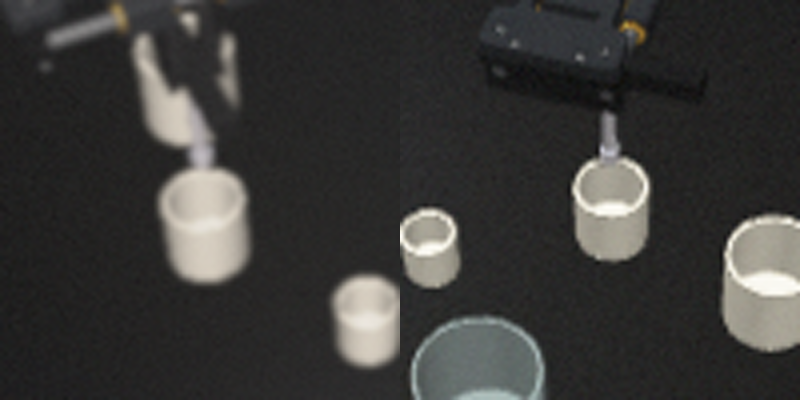

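>>> send_rows:
  plan:
    - [[0,0,-0.4,0,1],[0,0,-0.6,0,1],[0,0,-0.6,0,1],[0,0,-0.4,0,1],[0,0,-0.1,0,1],[0,0,0,0,1],[0,0,0,0,1],[0,0,0,0,1],[0,0,0,0,1],[0,0,0,0,1],[0,0,0,0,1],[0,0,0,0,1],[0,0,0,0,1]]

```text
time_s: 30.35
position: [0.4803, -0.0397, 0.1082]
tcp_rot: [[0.042, 0.999, 0.0], [0.999, -0.042, -0.0], [-0.0, 0.0, -1.0]]
force: [-0.7, -0.6, -1.1]
opening: 0.182
```

Run:
```python
from h import *
s=st(); zoom('t',np.array(s['position'])-[0,0,.0943]); marks(['side','scene'],['cup_medium','probe_tip'])
```

```text
t 30.35 pos [ 0.4803 -0.0397  0.1082] yawY -2.4 zax [ 0. -0. -1.] F [-0.7 -0.6 -1.1] M [-0.01  0.08 -0.01] op 0.182
side origin 223 203 tip px [273.9 243.2]
scene origin 274 146 tip px [324.6 186.4]
cup_medium side [(0.56, [0.4781, -0.0447, 0.002]), (0.36, [0.6319, 0.315, 0.2834])]
cup_medium scene [(0.79, [0.482, -0.0398, 0.0028])]
probe_tip side [(0.74, [0.4807, -0.0347, 0.0125])]
probe_tip scene [(0.69, [0.4776, -0.0376, 0.0124])]
```

View pics/t.png

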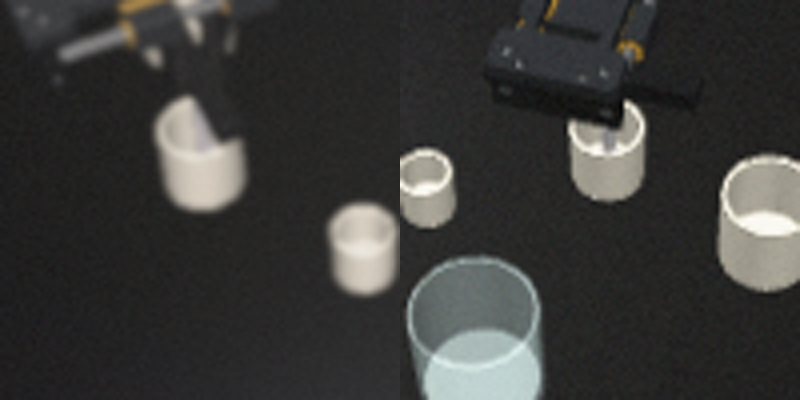

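>>> send_rows:
  plan:
    - [[0,0,0,0,1],[0,0,0,0,1],[0,0,0,0,1],[0,0,0,0,1],[0,0,0,0,1],[0,0,0,0,1],[0,0,0.4,0,1],[0,0,0.6,0,1],[0,0,0.6,0,1],[0,0,0.6,0,1],[0,0,0.3,0,1],[0.13,0.4,0,0,1],[0.22,0.7,0,0,1],[0.22,0.7,0,0,1],[0.22,0.7,0,0,1],[0.22,0.7,0,0,1],[0.15,0.5,0,0,1],[0.04,0.1,0,0,1],[0,0,0,0,1],[0,0,0,0,1]]

```text
time_s: 32.65
position: [0.5157, 0.074, 0.1826]
tcp_rot: [[0.042, 0.999, -0.001], [0.999, -0.042, -0.0], [-0.0, -0.001, -1.0]]
force: [-0.2, -0.9, -0.6]
opening: 0.182
```

Run:
```python
from h import *
s=st(); zoom('u',np.array(s['position'])-[0,0,.0943]); cups(['cup_large'])
marks(['side','scene'],['cup_medium','cup_large','probe_tip'])
```

```text
t 32.65 pos [0.5157 0.074  0.1826] yawY -2.4 zax [-0.001 -0.    -1.   ] F [-0.2 -0.9 -0.6] M [-0.08  0.1   0.01] op 0.182
side origin 215 147 tip px [265.7 187.7]
scene origin 316 147 tip px [366.8 187.8]
cup_large side 0.76 [0.5174 0.0717] 664
cup_large scene 0.62 [0.5158 0.0754] 703
cup_medium side [(0.68, [0.4808, -0.0443, -0.0016])]
cup_medium scene [(0.71, [0.4817, -0.0394, 0.001]), (0.18, [0.5191, 0.0709, 0.1736])]
cup_large side [(0.74, [0.5142, 0.0725, -0.0014])]
cup_large scene [(0.69, [0.5197, 0.0724, 0.003])]
probe_tip side [(0.76, [0.5168, 0.0781, 0.0899])]
probe_tip scene [(0.53, [0.5142, 0.0753, 0.09]), (0.31, [0.631, 0.3163, 0.289])]
```

View pics/u.png

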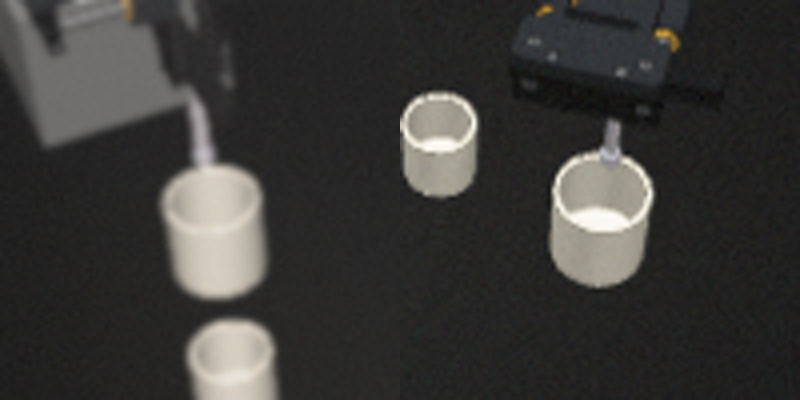

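>>> send_rows:
  plan:
    - [[0,0,-0.4,0,1],[0,0,-0.6,0,1],[0,0,-0.6,0,1],[0,0,-0.6,0,1],[0,0,-0.2,0,1],[0,0,0,0,1],[0,0,0,0,1],[0,0,0,0,1],[0,0,0,0,1],[0,0,0,0,1],[0,0,0,0,1],[0,0,0,0,1],[0,0,0,0,1]]

```text
time_s: 34.65
position: [0.5163, 0.0743, 0.1112]
tcp_rot: [[0.042, 0.999, 0.0], [0.999, -0.042, -0.0], [0.0, 0.0, -1.0]]
force: [0.5, -0.0, -0.8]
opening: 0.184
```

Run:
```python
from h import *
s=st(); zoom('v',np.array(s['position'])-[0,0,.0943]); marks(['side','scene'],['cup_large','probe_tip','beaker']); cups(['beaker'])
```

```text
t 34.65 pos [0.5163 0.0743 0.1112] yawY -2.41 zax [ 0. -0. -1.] F [ 0.5 -0.  -0.8] M [-0.11  0.06 -0.05] op 0.184
side origin 218 167 tip px [268.7 207.5]
scene origin 314 165 tip px [365.  205.4]
cup_large side [(0.8, [0.5179, 0.0746, -0.0041])]
cup_large scene [(0.91, [0.5179, 0.0727, -0.001]), (0.71, [0.7859, -0.1909, -0.0012])]
probe_tip side [(0.71, [0.5164, 0.0831, 0.1017]), (0.58, [0.515, 0.0809, 0.016])]
probe_tip scene [(0.71, [0.5148, 0.0751, 0.0169])]
beaker side [(0.91, [0.6484, -0.0722, -0.0037])]
beaker scene [(0.81, [0.6546, -0.0761, 0.0028])]
beaker side 0.57 [ 0.6518 -0.0736] 1182
beaker scene 0.75 [ 0.6499 -0.0706] 1305
```

View pics/v.png

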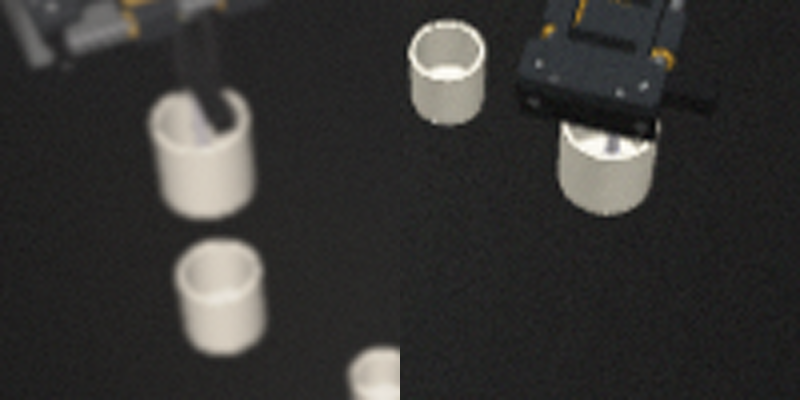

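>>> send_rows:
  plan:
    - [[0,0,0,0,1],[0,0,0,0,1],[0,0,0,0,1],[0,0,0,0,1],[0,0,0,0,1],[0,0,0.4,0,1],[0,0,0.6,0,1],[0,0,0.6,0,1],[0,0,0.6,0,1],[0,0,0.6,0,1],[0,0,0.4,0,1],[0.3,-0.33,0,0,1],[0.6,-0.66,0,0,1],[0.6,-0.66,0,0,1],[0.6,-0.66,0,0,1],[0.6,-0.66,0,0,1],[0.6,-0.66,0,0,1],[0.6,-0.66,0,0,1],[0.6,-0.61,0,0,1],[0,0,0,0,1]]

```text
time_s: 37.35
position: [0.6539, -0.0767, 0.206]
tcp_rot: [[0.045, 0.999, 0.002], [0.999, -0.045, -0.002], [-0.002, 0.002, -1.0]]
force: [0.5, 0.6, -1.3]
opening: 0.184
```

>>> send_rows:
  plan:
    - [[0,0,0,0,1],[0,0,0,0,1],[0,0,0,0,1]]

```text
time_s: 37.65
position: [0.6505, -0.072, 0.2068]
tcp_rot: [[0.041, 0.999, -0.001], [0.999, -0.041, 0.0], [0.0, -0.001, -1.0]]
force: [-0.5, 0.0, -0.9]
opening: 0.179
```

Run:
```python
from h import *
s=st(); zoom('w',np.array(s['position'])-[0,0,.0943]); cups(['beaker'])
marks(['side','scene'],['cup_large','beaker','probe_tip'])
```

```text
t 37.65 pos [ 0.6505 -0.072   0.2068] yawY -2.36 zax [-0.001  0.    -1.   ] F [-0.5  0.  -0.9] M [-0.06  0.08  0.04] op 0.179
side origin 292 158 tip px [342.3 198.5]
scene origin 240 175 tip px [290.4 215.4]
beaker side 0.67 [ 0.6518 -0.0746] 1227
beaker scene 0.98 [ 0.6532 -0.0702] 1245
cup_large side [(0.55, [0.6507, -0.0705, -0.006]), (0.34, [0.5227, 0.3233, -0.0003])]
cup_large scene [(0.86, [0.515, 0.0756, 0.0031])]
beaker side [(0.98, [0.6472, -0.0697, -0.0032])]
beaker scene [(0.66, [0.6526, -0.0724, 0.0011])]
probe_tip side [(0.79, [0.6513, -0.0645, 0.1143])]
probe_tip scene [(0.58, [0.6477, -0.0729, 0.1133])]
```

View pics/w.png

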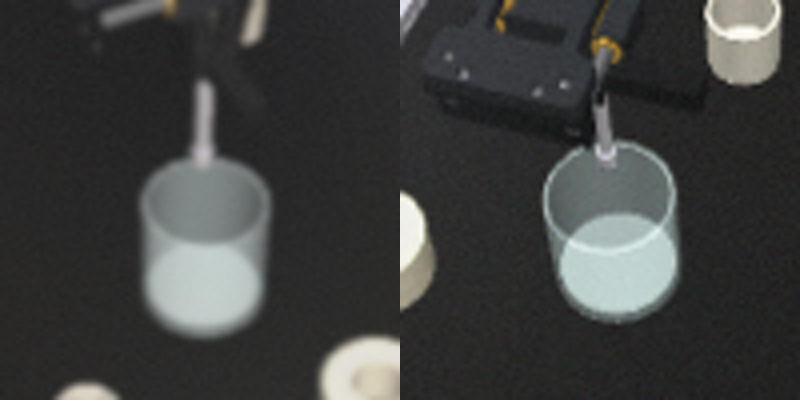

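>>> send_rows:
  plan:
    - [[0,0,-0.4,0,1],[0,0,-0.6,0,1],[0,0,-0.6,0,1],[0,0,-0.6,0,1],[0,0,-0.6,0,1],[0,0,-0.2,0,1],[0,0,0,0,1],[0,0,0,0,1],[0,0,0,0,1],[0,0,0,0,1],[0,0,0,0,1],[0,0,0,0,1],[0,0,0,0,1],[0,0,0,0,1]]

```text
time_s: 39.75
position: [0.6513, -0.0728, 0.1172]
tcp_rot: [[0.042, 0.999, 0.0], [0.999, -0.042, -0.0], [-0.0, 0.0, -1.0]]
force: [-0.1, 0.5, -1.6]
opening: 0.181
```

Run:
```python
from h import *
s=st(); zoom('x',np.array(s['position'])-[0,0,.0943]); marks(['side','scene'],['probe_tip','beaker'])
```

```text
t 39.75 pos [ 0.6513 -0.0728  0.1172] yawY -2.41 zax [ 0. -0. -1.] F [-0.1  0.5 -1.6] M [-0.08  0.06 -0.03] op 0.181
side origin 292 184 tip px [342.1 224.1]
scene origin 242 196 tip px [293.  236.6]
probe_tip side [(0.61, [0.6525, -0.068, 0.0205])]
probe_tip scene [(0.79, [0.6498, -0.073, 0.0228])]
beaker side [(0.6, [0.6472, -0.0705, -0.0019])]
beaker scene [(0.84, [0.6556, -0.0739, 0.0011])]
```

View pics/x.png

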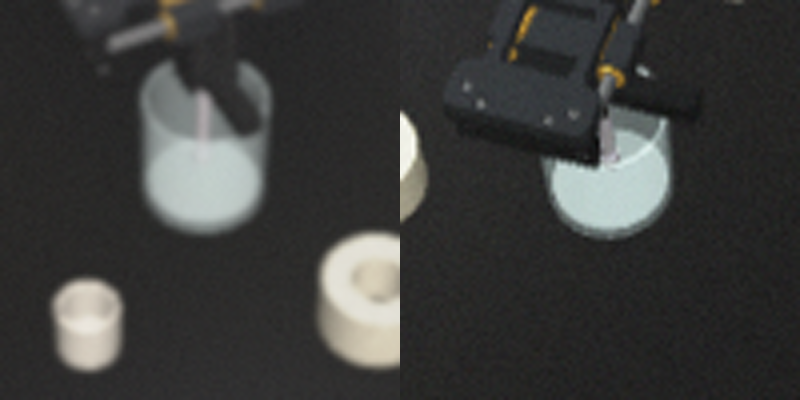

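>>> send_rows:
  plan:
    - [[0,0,0,0,1],[0,0,0,0,1],[0,0,0,0,1],[0,0,0,0,1],[0,0,0.4,0,1],[0,0,0.6,0,1],[0,0,0.6,0,1],[0,0,0.7,0,1],[0,0,0.7,0,1],[0,0,0.7,0,1],[0,0,0.5,0,1],[-0.3,0.3,0,0,1],[-0.6,0.6,0,0,1],[-0.6,0.6,0,0,1],[-0.6,0.6,0,0,1],[-0.6,0.6,0,0,1],[-0.6,0.6,0,0,1],[-0.6,0.6,0,0,1],[-0.6,0.6,0,0,1],[-0.2,0.6,0,0,1]]

```text
time_s: 42.05
position: [0.5063, 0.0817, 0.2425]
tcp_rot: [[0.042, 0.999, -0.004], [0.999, -0.042, 0.0], [0.0, -0.004, -1.0]]
force: [0.7, 0.1, -1.3]
opening: 0.182
```

>>> send_rows:
  plan:
    - [[0,0.7,0,0,1],[0,0.7,0,0,1],[0,0.7,0,0,1],[0,0.7,0,0,1],[0,0.7,0,0,1],[0,0.7,0,0,1],[0,0.7,0,0,1],[0,0.7,0,0,1],[0,0.7,0,0,1],[0,0.6,0,0,1],[0,0.5,0,0,1],[0,0.4,0,0,1],[0,0,0,0,1],[0,0,0,0,1],[0,0,0,0,1]]

```text
time_s: 43.55
position: [0.5102, 0.3135, 0.243]
tcp_rot: [[0.043, 0.999, -0.0], [0.999, -0.043, -0.001], [-0.001, -0.0, -1.0]]
force: [-0.1, -0.1, 0.0]
opening: 0.181
```

Run:
```python
from h import *
s=st(); look('y','wrist','scene','side');marks(['wrist','scene','side'],['probe','cradle','lid_bar','probe_tip'])
```

```text
t 43.55 pos [0.5102 0.3135 0.243 ] yawY -2.44 zax [-0.    -0.001 -1.   ] F [-0.1 -0.1  0. ] M [-0.14  0.04  0.  ] op 0.181
probe wrist [(0.68, [0.5093, 0.3135, 0.2353])]
probe scene [(0.59, [0.5121, 0.3134, 0.2346])]
probe side [(0.57, [0.5106, 0.3202, 0.2341])]
cradle wrist []
cradle scene [(0.87, [0.5229, 0.3214, 0.0977])]
cradle side [(0.84, [0.5197, 0.3196, 0.096])]
lid_bar wrist []
lid_bar scene [(0.78, [0.6329, 0.3159, 0.2879])]
lid_bar side [(0.77, [0.63, 0.3166, 0.2845])]
probe_tip wrist []
probe_tip scene [(0.81, [0.5082, 0.3132, 0.1486])]
probe_tip side [(0.64, [0.5101, 0.3166, 0.1483]), (0.24, [0.4908, 0.1026, 0.0004])]
```

View pics/y_wrist.png

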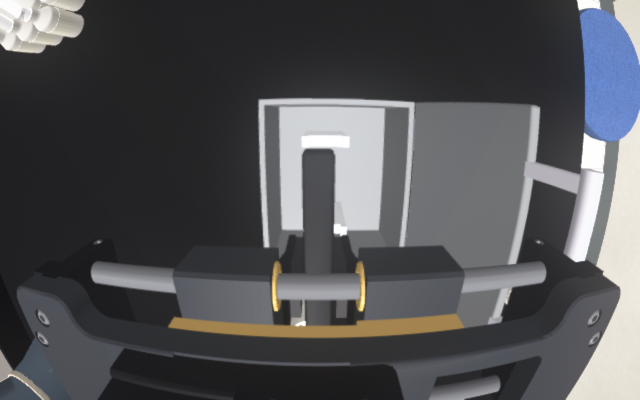

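View pics/y_side.png

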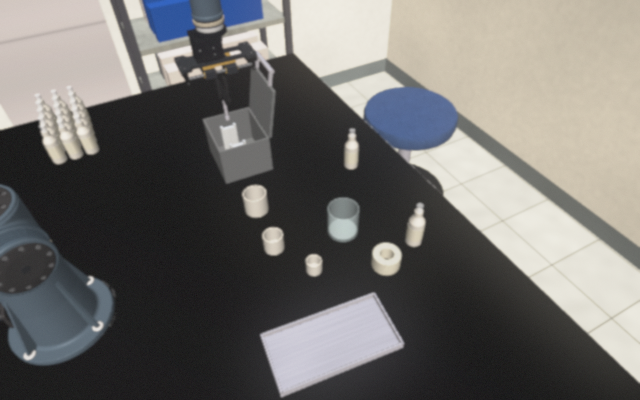

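>>> send_rows:
  plan:
    - [[0.02,0.25,0,0,1],[0,0,-0.4,0,1],[0,0,-0.6,0,1],[0,0,-0.6,0,1],[0,0,-0.6,0,1],[0,0,-0.6,0,1],[0,0,-0.6,0,1],[0,0,-0.3,0,1],[0,0,0,0,1],[0,0,0,0,1]]

```text
time_s: 45.3
position: [0.5111, 0.322, 0.1322]
tcp_rot: [[0.042, 0.999, 0.0], [0.999, -0.042, 0.0], [0.0, 0.0, -1.0]]
force: [0.3, 0.2, -0.5]
opening: 0.18
```

Run:
```python
from h import *
s=st(); look('z','wrist')
```

```text
t 45.3 pos [0.5111 0.322  0.1322] yawY -2.39 zax [ 0.  0. -1.] F [ 0.3  0.2 -0.5] M [-0.09 -0.    0.03] op 0.18
```

View pics/z_wrist.png

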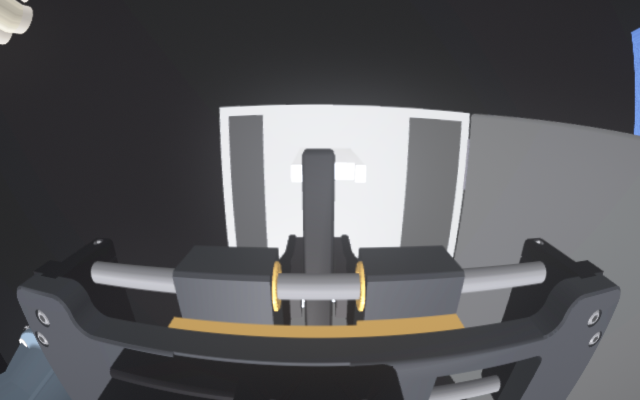

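>>> send_rows:
  plan:
    - [[0,0,-0.3,0,1],[0,0,-0.3,0,1],[0,0,-0.2,0,1],[0,0,0,0,1],[0,0,0,0,1]]

```text
time_s: 45.85
position: [0.5107, 0.3217, 0.1079]
tcp_rot: [[0.042, 0.999, -0.001], [0.999, -0.042, -0.0], [-0.0, -0.001, -1.0]]
force: [-0.0, -0.2, -1.1]
opening: 0.179
```

>>> send_rows:
  plan:
    - [[0,0,-0.04,0,1],[0,0,0,0,1],[0,0,0,0,0.4],[0,0,0,0,0.1],[0,0,0,0,-0.15],[0,0,0,0,-0.15],[0,0,0,0,-0.15],[0,0,0,0,-0.15]]

```text
time_s: 46.65
position: [0.5109, 0.3218, 0.107]
tcp_rot: [[0.042, 0.999, 0.0], [0.999, -0.042, 0.0], [0.0, 0.0, -1.0]]
force: [-0.7, -0.1, 0.0]
opening: 0.56
```

Run:
```python
from h import *
s=st(); look('aa','wrist'); marks(['wrist'],['probe'])
```

```text
t 46.65 pos [0.5109 0.3218 0.107 ] yawY -2.41 zax [ 0.  0. -1.] F [-0.7 -0.1  0. ] M [-0.1   0.03  0.02] op 0.56
probe wrist [(0.65, [0.5141, 0.3225, 0.1013])]
```

View pics/aa_wrist.png

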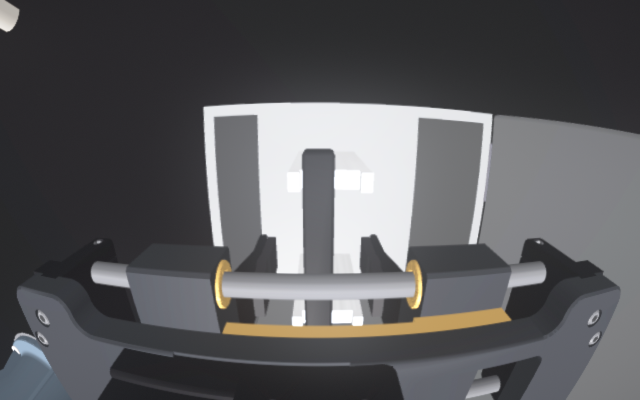

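>>> send_rows:
  plan:
    - [[0,0,0.2,0,-0.15],[0,0,0.5,0,-0.15],[0,0,0.7,0,-0.15],[0,0,0.7,0,-0.15],[0,0,0.7,0,-0.15],[0,0,0.7,0,-0.15],[0,0,0.7,0,-0.15],[0,0,0.7,0,-0.15],[0,0,0.4,0,-0.15],[0,0,0,0,-0.15]]

```text
time_s: 47.75
position: [0.5119, 0.3222, 0.2682]
tcp_rot: [[0.042, 0.999, 0.004], [0.999, -0.042, 0.002], [0.002, 0.004, -1.0]]
force: [-0.3, 0.0, -0.3]
opening: 0.578
```

Run:
```python
from h import *
s=st(); look('ab','wrist','side','scene'); marks(['wrist','side','scene'],['probe','lid_bar','cradle','cup_large']); cups()
s=bot.read_state()
d=imaging.capture('wrist'); m=masks_of('wrist','probe')
if m:
  r=m[0]['region'];print(r.sum())
  for v in range(100,290,24):
    u=np.where(r[v])[0]
    if len(u): print(v,wray((u.min(),v),.106,s,d).round(4),wray((u.max(),v),.106,s,d).round(4))
```

```text
t 47.75 pos [0.5119 0.3222 0.2682] yawY -2.4 zax [ 0.004  0.002 -1.   ] F [-0.3  0.  -0.3] M [-0.13  0.01 -0.05] op 0.578
probe wrist [(0.65, [0.5138, 0.321, 0.1002])]
probe side [(0.7, [0.5101, 0.3292, 0.0998])]
probe scene [(0.4, [0.5123, 0.3235, 0.0999])]
lid_bar wrist []
lid_bar side [(0.72, [0.7859, -0.1911, -0.0009]), (0.61, [0.628, 0.3164, 0.2874])]
lid_bar scene [(0.64, [0.6325, 0.3161, 0.2867])]
cradle wrist [(0.57, [0.5167, 0.3189, 0.1009])]
cradle side [(0.93, [0.5224, 0.3198, 0.0942]), (0.63, [0.7846, -0.1889, -0.0018])]
cradle scene [(0.97, [0.5185, 0.3218, 0.0964])]
cup_large wrist [(0.88, [0.4921, 0.1033, 0.0021])]
cup_large side [(0.6, [0.4893, 0.103, 0.0002])]
cup_large scene [(0.82, [0.492, 0.1006, 0.0001])]
cup_small side 0.51 [ 0.5339 -0.1454] 282
cup_medium side 0.75 [ 0.4796 -0.04  ] 462
cup_large side 0.75 [0.4925 0.1013] 619
beaker side 0.62 [ 0.6528 -0.0723] 1249
cup_small scene 0.64 [ 0.5313 -0.1448] 240
cup_medium scene 0.81 [ 0.477  -0.0386] 412
cup_large scene 0.91 [0.4905 0.1029] 709
beaker scene 0.86 [ 0.6516 -0.0711] 1266
1744
148 [0.5038 0.3642 0.106 ] [0.5196 0.3636 0.106 ]
172 [0.5016 0.3401 0.106 ] [0.5177 0.3394 0.106 ]
196 [0.5025 0.315  0.106 ] [0.5178 0.3144 0.106 ]
220 [0.5012 0.289  0.106 ] [0.5158 0.2884 0.106 ]
```

View pics/ab_wrist.png

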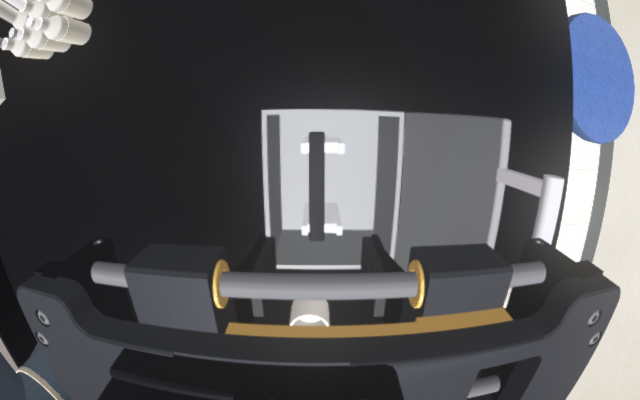

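View pics/ab_scene.png

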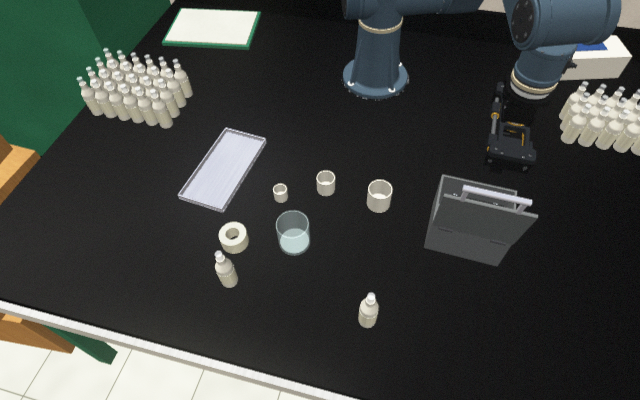

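>>> send_rows:
  plan:
    - [[-0.07,-0.4,0,0,-0.15],[-0.07,-0.7,0,0,-0.9],[-0.07,-0.8,0,0,-0.9],[-0.07,-0.8,0,0,-0.9],[-0.07,-0.8,0,0,-0.9],[-0.07,-0.8,0,0,-0.9],[-0.07,-0.8,0,0,-0.9],[-0.07,-0.8,0,0,-0.9],[-0.07,-0.8,0,0,-0.9],[-0.07,-0.63,0,0,-0.9],[0,0,-0.7,0,-0.9],[0,0,-0.8,0,-0.9],[0,0,-0.8,0,-0.9],[0,0,-0.8,0,-0.9],[0,0,-0.8,0,-0.9],[0,0,-0.7,0,-0.9],[0,0,-0.3,0,-0.9],[0,0,0,0,-0.9],[0,0,0,0,-0.9]]

```text
time_s: 51.4
position: [0.4903, 0.1016, 0.1195]
tcp_rot: [[0.042, 0.999, 0.001], [0.999, -0.042, -0.0], [-0.0, 0.001, -1.0]]
force: [0.4, 1.1, -0.1]
opening: 0.946
```

Run:
```python
from h import *
s=st(); zoom('ac',np.array(s['position'])-[0,0,.06]); look('ad','wrist'); cups(['cup_large']);marks(['side','scene'],['cup_large'])
```

```text
t 51.4 pos [0.4903 0.1016 0.1195] yawY -2.41 zax [ 0.001 -0.    -1.   ] F [ 0.4  1.1 -0.1] M [-0.05  0.05  0.04] op 0.946
side origin 203 152 tip px [253.4 192.7]
scene origin 329 149 tip px [379.1 189.1]
cup_large side 0.83 [0.4916 0.1019] 679
cup_large scene 0.63 [0.5036 0.1049] 503
cup_large side [(0.82, [0.4902, 0.102, 0.0025])]
cup_large scene [(0.76, [0.4933, 0.1044, 0.0009])]
```

View pics/ac.png

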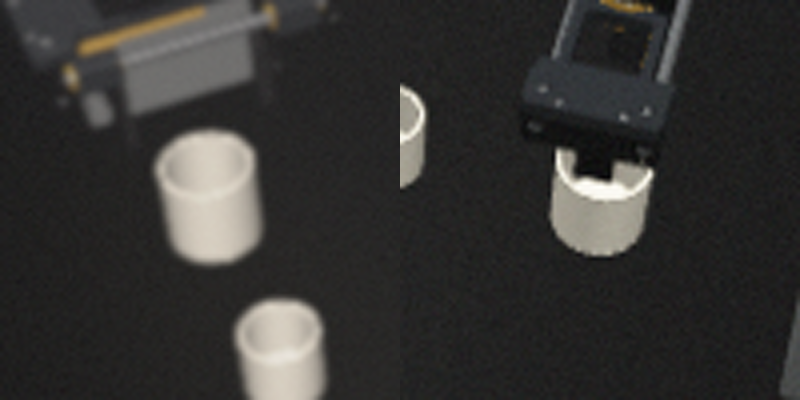

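View pics/ad_wrist.png

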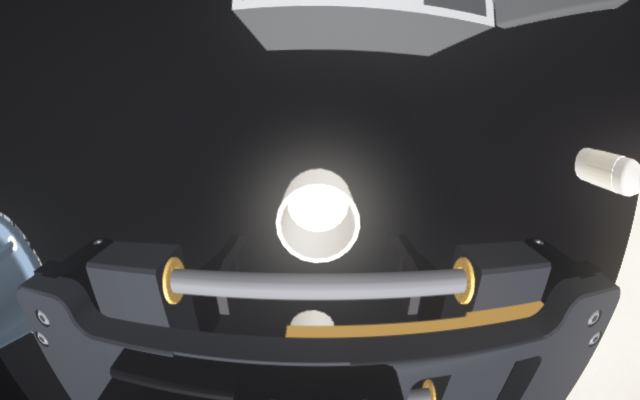

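Run:
```python
from h import *
s=bot.read_state(); d=imaging.capture('wrist')
print(wray((318,218),.06,s,d), wproj([.4912,.102,.06],s,d), wproj([.4912,.102,.0],s,d))
for dy in (-.03,.03): print(wproj([.4912,.102+dy,.06],s,d))
```

```text
[0.48926078 0.1066727  0.06      ] [321.03005401 224.13168691] [320.49523454 200.35319234]
[322.6010993  261.88399896]
[319.27847    182.58754793]
```

>>> send_rows:
  plan:
    - [[0,0,-0.5,0,-0.9],[0,0,-0.6,0,-0.9],[0,0,-0.6,0,-0.9],[0,0,-0.5,0,-0.9],[0,0,-0.28,0,-0.9],[0,0,0,0,-0.9],[0,0,0,0,-0.3],[0,0,0,0,0.2],[0,0,0,0,0.6],[0,0,0,0,1],[0,0,0,0,1],[0,0,0,0,1],[0,0,0,0,1]]

```text
time_s: 53.3
position: [0.4903, 0.1019, 0.0451]
tcp_rot: [[0.042, 0.999, 0.001], [0.999, -0.042, -0.0], [0.0, 0.001, -1.0]]
force: [-0.4, 0.5, 4.5]
opening: 0.673
```

Run:
```python
from h import *
s=st(); zoom('ae',np.array(s['position'])-[0,0,.0])
```

```text
t 53.3 pos [0.4903 0.1019 0.0451] yawY -2.41 zax [ 0.001 -0.    -1.   ] F [-0.4  0.5  4.5] M [-0.12  0.14 -0.01] op 0.673
side origin 204 156 tip px [254.1 196.7]
scene origin 328 152 tip px [378.7 192.7]
```

View pics/ae.png

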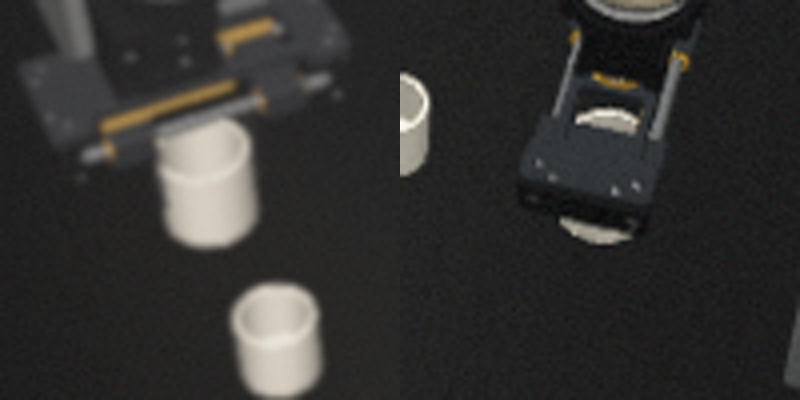

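>>> send_rows:
  plan:
    - [[0,0,0.5,0,1],[0,0,0.8,0,1],[0,0,0.8,0,1],[0,0,0.8,0,1],[0,0,0.4,0,1],[-0.1,-0.4,0,0,1],[-0.16,-0.8,0,0,1],[-0.16,-0.8,0,0,1],[-0.16,-0.8,0,0,1],[-0.16,-0.8,0,0,1],[-0.16,-0.8,0,0,1],[-0.16,-0.8,0,0,1],[-0.16,-0.8,0,0,1],[-0.16,-0.8,0,0,1],[-0.16,-0.8,0,0,1],[-0.16,-0.8,0,0,1],[-0.16,-0.8,0,0,1],[-0.16,-0.8,0,0,1],[-0.16,-0.8,0,0,1],[-0.16,-0.8,0,0,1]]

```text
time_s: 55.4
position: [0.4179, -0.2469, 0.142]
tcp_rot: [[0.042, 0.999, -0.003], [0.999, -0.042, 0.002], [0.002, -0.003, -1.0]]
force: [-0.2, -0.1, -1.7]
opening: 0.679
```

>>> send_rows:
  plan:
    - [[-0.16,-0.8,0,0,1],[-0.16,-0.8,0,0,1],[-0.16,-0.6,0,0,1],[-0.05,-0.3,0,0,1],[0,0,0,0,1],[0,0,0,0,1],[0,0,0,0,1]]

```text
time_s: 56.1
position: [0.4035, -0.3198, 0.1431]
tcp_rot: [[0.041, 0.999, -0.001], [0.999, -0.041, 0.002], [0.002, -0.001, -1.0]]
force: [1.3, 0.5, -0.4]
opening: 0.676
```

Run:
```python
from h import *
s=st(); look('af','side','scene'); zoom('ag',np.array(s['position'])-[0,0,.045],w=100,up=80,dn=120)
for c in ('side','scene'): print(proj([.4042,-.315,.004],imaging.capture(c)))
```

```text
t 56.1 pos [ 0.4035 -0.3198  0.1431] yawY -2.36 zax [-0.001  0.002 -1.   ] F [ 1.3  0.5 -0.4] M [-0.07  0.07 -0.04] op 0.676
side origin 193 200 tip px [293.4 333. ]
scene origin 129 44 tip px [229.3 124.5]
[[295.46199499 354.45946807]]
[[237.20546101 149.27521215]]
```

View pics/ag.png

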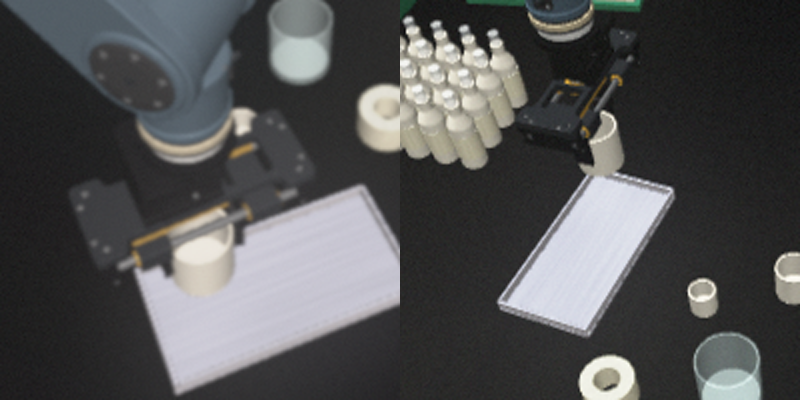

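>>> send_rows:
  plan:
    - [[0,0.06,-0.4,0,1],[0,0,-0.7,0,1],[0,0,-0.7,0,1],[0,0,-0.7,0,1],[0,0,-0.3,0,1],[0,0,-0.2,0,1],[0,0,-0.08,0,1],[0,0,0,0,1],[0,0,0,0,1]]

```text
time_s: 57.3
position: [0.4041, -0.3197, 0.0518]
tcp_rot: [[0.042, 0.999, 0.001], [0.999, -0.042, -0.001], [-0.001, 0.001, -1.0]]
force: [0.4, 0.1, -1.3]
opening: 0.671
```

>>> send_rows:
  plan:
    - [[0,0,-0.08,0,1],[0,0,0,0,1],[0,0,0,0,-0.4],[0,0,0,0,-0.6],[0,0,0,0,-0.7],[0,0,0,0,-0.7],[0,0,0,0,-0.7],[0,0,0.4,0,-0.7],[0,0,0.7,0,-0.7],[0,0,0.7,0,-0.7],[0,0,0.7,0,-0.7],[0,0,0.5,0,-0.7],[0,0,0,0,-0.7]]

```text
time_s: 58.6
position: [0.4048, -0.3205, 0.1414]
tcp_rot: [[0.042, 0.999, 0.003], [0.999, -0.042, -0.004], [-0.004, 0.004, -1.0]]
force: [0.6, -0.2, -0.5]
opening: 0.847
```

Run:
```python
from h import *
s=st(); zoom('ah',np.array(s['position'])-[0,0,.045],w=100,up=80,dn=120);cups(['cup_medium','cup_small']);marks(['side','scene'],['cup_large','cup_medium','tray','label_roll'])
```

```text
t 58.6 pos [ 0.4048 -0.3205  0.1414] yawY -2.4 zax [ 0.003 -0.004 -1.   ] F [ 0.6 -0.2 -0.5] M [-0.09  0.02  0.03] op 0.847
side origin 194 200 tip px [294.3 333.5]
scene origin 128 45 tip px [229.  125.3]
cup_medium side none
cup_small side 0.43 [ 0.5402 -0.1351] 98
cup_medium scene none
cup_small scene 0.68 [ 0.5327 -0.1442] 207
cup_large side [(0.81, [0.4035, -0.3185, 0.0031])]
cup_large scene [(0.65, [0.4074, -0.3179, 0.0041])]
cup_medium side []
cup_medium scene []
tray side [(0.77, [0.4825, -0.3264, -0.0027])]
tray scene [(0.71, [0.4798, -0.3226, 0.0005])]
label_roll side []
label_roll scene [(0.77, [0.6885, -0.2122, -0.0008]), (0.63, [0.5281, 0.315, 0.001])]
```

View pics/ah.png

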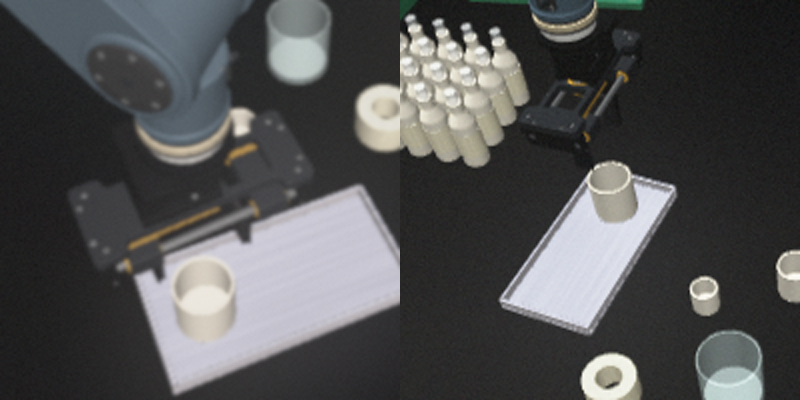

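>>> send_rows:
  plan:
    - [[0.1,0.4,0,0,-0.6],[0.2,0.75,0,0,-0.6],[0.2,0.75,0,0,-0.6],[0.2,0.75,0,0,-0.6],[0.2,0.75,0,0,-0.6],[0.2,0.75,0,0,-0.6],[0.2,0.75,0,0,-0.6],[0.2,0.75,0,0,-0.6],[0.2,0.75,0,0,-0.6],[0.2,0.75,0,0,-0.6],[0.2,0.75,0,0,-0.6],[0.2,0.75,0,0,-0.6],[0.15,0.5,0,0,-0.6],[0.05,0.2,0,0,-0.6],[0,0,0,0,-0.6],[0,0,0,0,-0.6],[0,0,0,0,-0.6]]

```text
time_s: 61.3
position: [0.4786, -0.0394, 0.1387]
tcp_rot: [[0.043, 0.999, -0.0], [0.999, -0.043, -0.0], [-0.0, -0.0, -1.0]]
force: [-0.4, -0.1, -0.1]
opening: 0.797
```

Run:
```python
from h import *
s=st(); look('ai','wrist','side'); cups(['cup_medium','cup_small']);marks(['side','scene','wrist'],['cup_medium'])
s=bot.read_state(); d=imaging.capture('wrist')
print([wproj(p,s,d).round(0) for p in ([.4795,-.04,.048],[.4795,-.016,.048],[.4795,-.064,.048])])
```

```text
t 61.3 pos [ 0.4786 -0.0394  0.1387] yawY -2.46 zax [-0. -0. -1.] F [-0.4 -0.1 -0.1] M [-0.14  0.08  0.02] op 0.797
cup_medium side 0.97 [ 0.4788 -0.0403] 473
cup_small side 0.58 [ 0.5341 -0.1452] 272
cup_medium scene 0.71 [0.4982 0.3433] 7080
cup_small scene 0.66 [ 0.5313 -0.1441] 208
cup_medium side [(0.88, [0.4799, -0.0423, 0.0017])]
cup_medium scene [(0.94, [0.48, -0.0367, 0.0011]), (0.33, [0.6333, 0.317, 0.2898])]
cup_medium wrist [(0.9, [0.4808, -0.0401, -0.0053])]
[array([320., 212.]), array([319., 183.]), array([321., 239.])]
```

View pics/ai_wrist.png

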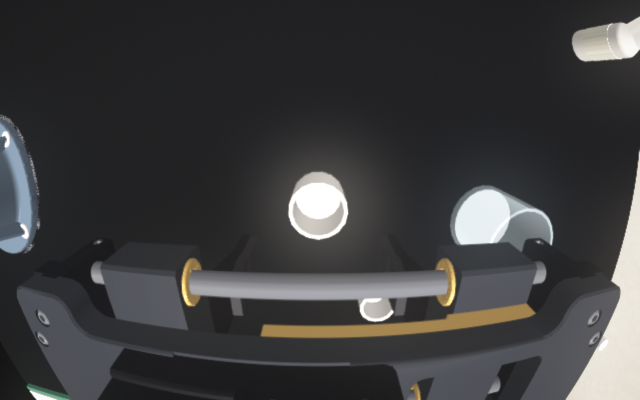

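>>> send_rows:
  plan:
    - [[0,0,-0.5,0,-0.6],[0,0,-0.7,0,-0.6],[0,0,-0.7,0,-0.6],[0,0,-0.7,0,-0.6],[0,0,-0.5,0,-0.6],[0,0,-0.22,0,-0.6],[0,0,0,0,-0.6],[0,0,0,0,-0.6],[0,0,0,0,0],[0,0,0,0,0.4],[0,0,0,0,1],[0,0,0,0,1],[0,0,0,0,1],[0,0,0,0,1]]

```text
time_s: 63.5
position: [0.479, -0.0389, 0.0396]
tcp_rot: [[0.042, 0.999, 0.001], [0.999, -0.042, -0.0], [-0.0, 0.001, -1.0]]
force: [0.0, 0.6, 5.6]
opening: 0.549
```

>>> send_rows:
  plan:
    - [[0,0,0.5,0,1],[0,0,0.8,0,1],[0,0,0.8,0,1],[0,0,0.8,0,1],[0,0,0.4,0,1],[0,-0.4,0,0,1],[0.02,-0.8,0,0,1],[0.03,-0.8,0,0,1],[0.03,-0.8,0,0,1],[0.03,-0.8,0,0,1],[0.03,-0.8,0,0,1],[0.03,-0.8,0,0,1],[0.03,-0.8,0,0,1],[0.03,-0.8,0,0,1],[0.03,-0.8,0,0,1],[0.03,-0.8,0,0,1],[0.03,-0.7,0,0,1],[0.01,-0.3,0,0,1],[0,0,0,0,1],[0,0,0,0,1]]

```text
time_s: 65.5
position: [0.4878, -0.3199, 0.1373]
tcp_rot: [[0.042, 0.999, -0.002], [0.999, -0.042, 0.002], [0.002, -0.002, -1.0]]
force: [-0.6, -0.1, -1.2]
opening: 0.552
```

>>> send_rows:
  plan:
    - [[0,0,0,0,1],[0,0,-0.5,0,1],[0,0,-0.7,0,1],[0,0,-0.7,0,1],[0,0,-0.6,0,1],[0,0,-0.3,0,1],[0,0,0,0,1],[0,0,0,0,1]]

```text
time_s: 66.3
position: [0.489, -0.3206, 0.0546]
tcp_rot: [[0.041, 0.999, 0.0], [0.999, -0.041, -0.0], [-0.0, 0.0, -1.0]]
force: [0.4, -0.3, -0.1]
opening: 0.549
```

Run:
```python
from h import *
s=st(); zoom('aj',np.array(s['position'])-[0,0,.045],w=100,up=80,dn=120);marks(['side','scene'],['cup_large','cup_medium'])
```

```text
t 66.3 pos [ 0.489  -0.3206  0.0546] yawY -2.37 zax [ 0. -0. -1.] F [ 0.4 -0.3 -0.1] M [-0.09  0.03  0.03] op 0.549
side origin 233 200 tip px [334.  336.6]
scene origin 123 90 tip px [223.4 170. ]
cup_large side [(0.93, [0.406, -0.3199, 0.0016])]
cup_large scene [(0.62, [0.4048, -0.3194, 0.0041])]
cup_medium side [(0.92, [0.489, -0.3219, 0.0152]), (0.36, [0.8016, 0.1352, -0.0013])]
cup_medium scene [(0.49, [0.4928, -0.3199, 0.0168])]
```

View pics/aj.png

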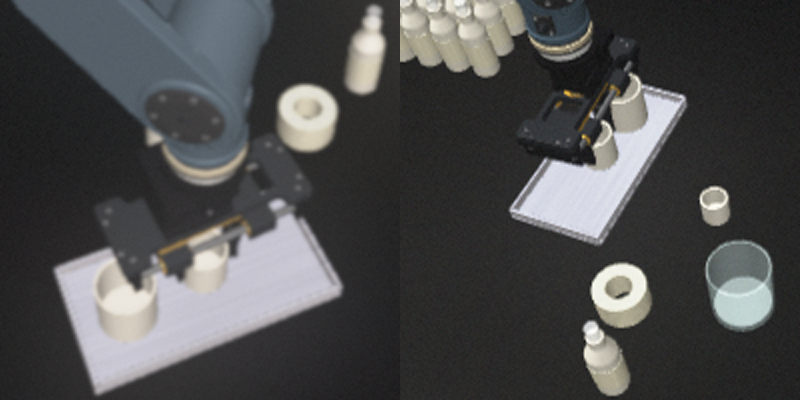

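>>> send_rows:
  plan:
    - [[0,0,-0.2,0,1],[0,0,-0.15,0,1],[0,0,0,0,1],[0,0,0,0,1],[0,0,0,0,-0.15],[0,0,0,0,-0.25],[0,0,0,0,-0.33],[0,0,0,0,-0.33],[0,0,0,0,-0.33],[0,0,0.3,0,-0.33],[0,0,0.6,0,-0.33],[0,0,0.7,0,-0.33],[0,0,0.7,0,-0.33],[0,0,0.7,0,-0.33],[0,0,0.2,0,-0.33],[0,0,0,0,-0.33]]

```text
time_s: 68.2
position: [0.4892, -0.3213, 0.141]
tcp_rot: [[0.042, 0.999, 0.002], [0.999, -0.042, -0.002], [-0.002, 0.002, -1.0]]
force: [-0.0, -0.7, 0.5]
opening: 0.663
```

Run:
```python
from h import *
s=st(); zoom('ak',np.array(s['position'])-[0,0,.045],w=100,up=80,dn=120);marks(['side','scene'],['cup_large','cup_medium','cup_small'])
```

```text
t 68.2 pos [ 0.4892 -0.3213  0.141 ] yawY -2.4 zax [ 0.002 -0.002 -1.   ] F [-0.  -0.7  0.5] M [-0.06  0.04  0.01] op 0.663
side origin 234 200 tip px [334.5 314.5]
scene origin 116 68 tip px [216.2 148.2]
cup_large side [(0.93, [0.4062, -0.3174, 0.0035])]
cup_large scene [(0.84, [0.4053, -0.3182, 0.007])]
cup_medium side [(0.75, [0.4891, -0.3254, 0.0075])]
cup_medium scene [(0.42, [0.6332, 0.3149, 0.2884])]
cup_small side []
cup_small scene [(0.57, [0.4827, -0.3216, 0.0005]), (0.52, [0.5324, -0.1447, -0.0009])]
```

View pics/ak.png

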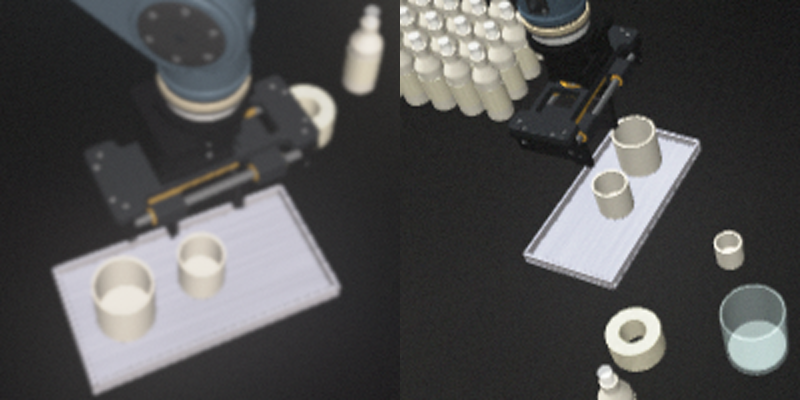

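>>> send_rows:
  plan:
    - [[0.1,0.4,0,0,-0.33],[0.18,0.7,0,0,-0.33],[0.18,0.7,0,0,-0.33],[0.18,0.7,0,0,-0.33],[0.18,0.7,0,0,-0.33],[0.18,0.7,0,0,-0.33],[0.18,0.7,0,0,-0.33],[0.18,0.7,0,0,-0.33],[0.12,0.56,0,0,-0.33],[0,0,0,0,-0.33],[0,0,0,0,-0.33],[0,0,0,0,-0.33]]

```text
time_s: 69.8
position: [0.5331, -0.1456, 0.1396]
tcp_rot: [[0.042, 0.999, 0.0], [0.999, -0.042, -0.0], [-0.0, 0.0, -1.0]]
force: [-0.5, 0.7, -0.4]
opening: 0.663
```

Run:
```python
from h import *
s=st(); look('al','wrist'); cups(['cup_small'])
s=bot.read_state(); d=imaging.capture('wrist')
print([wproj(p,s,d).round(0) for p in ([.5335,-.1455,.036],[.5335,-.1275,.036],[.5335,-.1635,.036])])
```

```text
t 69.8 pos [ 0.5331 -0.1456  0.1396] yawY -2.43 zax [ 0. -0. -1.] F [-0.5  0.7 -0.4] M [-0.14  0.03  0.  ] op 0.663
cup_small side 0.66 [ 0.5341 -0.148 ] 303
cup_small scene 0.56 [ 0.5317 -0.1455] 215
[array([320., 206.]), array([319., 185.]), array([321., 226.])]
```

View pics/al_wrist.png

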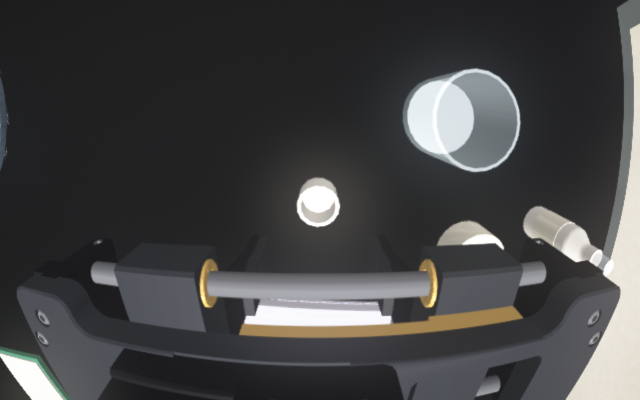

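>>> send_rows:
  plan:
    - [[0,0,-0.5,0,-0.33],[0,0,-0.7,0,-0.33],[0,0,-0.7,0,-0.33],[0,0,-0.7,0,-0.33],[0,0,-0.6,0,-0.33],[0,0,-0.35,0,-0.33],[0,0,0,0,-0.33],[0,0,0,0,-0.33],[0,0,0,0,0.2],[0,0,0,0,0.6],[0,0,0,0,1],[0,0,0,0,1],[0,0,0,0,1],[0,0,0,0,1]]

```text
time_s: 71.6
position: [0.5333, -0.1451, 0.0336]
tcp_rot: [[0.042, 0.999, 0.001], [0.999, -0.042, -0.0], [-0.0, 0.001, -1.0]]
force: [-1.0, -0.3, 5.4]
opening: 0.396
```

>>> send_rows:
  plan:
    - [[0,0,0.5,0,1],[0,0,0.8,0,1],[0,0,0.8,0,1],[0,0,0.8,0,1],[0,0,0.4,0,1],[0.05,-0.4,0,0,1],[0.12,-0.7,0,0,1],[0.12,-0.7,0,0,1],[0.12,-0.7,0,0,1],[0.12,-0.7,0,0,1],[0.12,-0.7,0,0,1],[0.12,-0.7,0,0,1],[0.12,-0.7,0,0,1],[0.1,-0.6,0,0,1],[0.03,-0.17,0,0,1],[0,0,0,0,1],[0,0,0,0,1],[0,0,0,0,1]]

```text
time_s: 73.4
position: [0.5633, -0.326, 0.1319]
tcp_rot: [[0.041, 0.999, -0.001], [0.999, -0.041, 0.001], [0.001, -0.001, -1.0]]
force: [-0.5, 0.4, -0.0]
opening: 0.394
```

>>> send_rows:
  plan:
    - [[0,0,-0.5,0,1],[0,0,-0.7,0,1],[0,0,-0.7,0,1],[0,0,-0.6,0,1],[0,0,-0.3,0,1],[0,0,0,0,1],[0,0,0,0,1]]

```text
time_s: 74.1
position: [0.5639, -0.327, 0.0482]
tcp_rot: [[0.042, 0.999, 0.0], [0.999, -0.042, -0.0], [-0.0, 0.0, -1.0]]
force: [0.3, -0.2, 0.5]
opening: 0.397
```

Run:
```python
from h import *
s=st(); zoom('am',np.array(s['position'])-[0,0,.045],w=100,up=80,dn=120);marks(['side','scene'],['cup_large','cup_medium','cup_small'])
```

```text
t 74.1 pos [ 0.5639 -0.327   0.0482] yawY -2.39 zax [ 0. -0. -1.] F [ 0.3 -0.2  0.5] M [-0.08  0.05 -0.  ] op 0.397
side origin 266 200 tip px [366.7 324.8]
scene origin 110 112 tip px [210.6 192.4]
cup_large side [(0.67, [0.4048, -0.3207, 0.0003])]
cup_large scene [(0.98, [0.4024, -0.3157, 0.0052]), (0.67, [0.4825, -0.3219, 0.0003])]
cup_medium side [(0.91, [0.4883, -0.3242, 0.0041])]
cup_medium scene [(0.62, [0.4914, -0.3247, 0.0049])]
cup_small side [(0.53, [0.5658, -0.3308, 0.0113])]
cup_small scene [(0.56, [0.5663, -0.3284, 0.0149])]
```

View pics/am.png

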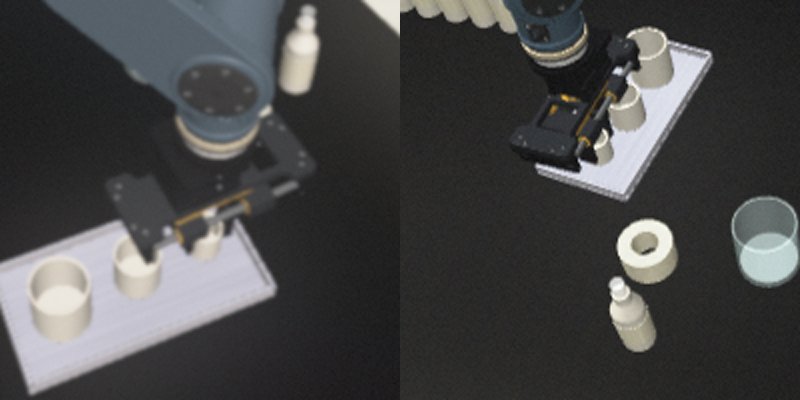

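>>> send_rows:
  plan:
    - [[0,0,-0.2,0,1],[0,0,-0.13,0,1],[0,0,0,0,1],[0,0,0,0,1],[0,0,0,0,0.15],[0,0,0,0,0],[0,0,0,0,-0.08],[0,0,0,0,-0.08],[0,0,0,0,-0.08],[0,0,0.3,0,-0.08],[0,0,0.6,0,-0.08],[0,0,0.7,0,-0.08],[0,0,0.8,0,-0.08],[0,0,0.8,0,-0.08],[0,0,0.8,0,-0.08],[0,0,0.8,0,-0.08],[0,0,0,0,-0.08]]

```text
time_s: 76.2
position: [0.5658, -0.3287, 0.187]
tcp_rot: [[0.042, 0.999, 0.007], [0.999, -0.042, -0.006], [-0.005, 0.007, -1.0]]
force: [-0.1, 0.1, 0.6]
opening: 0.54
```

>>> send_rows:
  plan:
    - [[-0.3,0.6,0,0,-0.08],[-0.3,0.7,0,0,-0.08],[-0.3,0.7,0,0,-0.08],[-0.3,0.7,0,0,-0.08],[-0.3,0.7,0,0,-0.08],[-0.3,0.7,0,0,-0.08],[-0.3,0.7,0,0,-0.08],[0,0,0,0,-0.08],[0,0,0,0,-0.08],[0,0,0,0,-0.08]]

```text
time_s: 77.2
position: [0.5015, -0.1842, 0.1823]
tcp_rot: [[0.042, 0.999, 0.001], [0.999, -0.042, -0.001], [-0.001, 0.001, -1.0]]
force: [0.9, 0.1, -0.1]
opening: 0.542
```

Run:
```python
from h import *
s=st(); look('an','side','scene');marks(['side','scene'],['cup_large','cup_medium','cup_small','tray','beaker','lid_bar','lid_hinge','probe','cradle','bottle_a','bottle_b','label_roll'])
```

```text
t 77.2 pos [ 0.5015 -0.1842  0.1823] yawY -2.42 zax [ 0.001 -0.001 -1.   ] F [ 0.9  0.1 -0.1] M [-0.06  0.14 -0.01] op 0.542
cup_large side [(0.65, [0.4051, -0.3166, 0.0056])]
cup_large scene [(0.61, [0.4069, -0.3171, 0.0048])]
cup_medium side [(0.6, [0.4902, -0.3232, 0.0074])]
cup_medium scene [(0.75, [0.4898, -0.3221, 0.0035])]
cup_small side [(0.71, [0.5665, -0.3277, 0.0031])]
cup_small scene [(0.72, [0.5957, 0.3192, 0.1085]), (0.64, [0.5593, -0.3279, 0.0038])]
tray side [(0.56, [0.4817, -0.3216, -0.0041]), (0.51, [0.4048, -0.3196, 0.0012])]
tray scene [(0.73, [0.4786, -0.3219, 0.0003])]
beaker side [(0.81, [0.6498, -0.0708, -0.0057])]
beaker scene [(0.58, [0.8026, 0.1351, 0.001]), (0.55, [0.654, -0.0754, 0.0015])]
lid_bar side [(0.58, [0.4057, -0.319, 0.0003])]
lid_bar scene [(0.58, [0.6348, 0.3168, 0.2888])]
lid_hinge side []
lid_hinge scene [(0.8, [0.5961, 0.3198, 0.1089])]
probe side [(0.61, [0.5083, 0.3284, 0.0954])]
probe scene [(0.54, [0.5148, 0.3232, 0.0974]), (0.48, [0.4045, -0.3156, 0.0063])]
cradle side [(0.78, [0.5227, 0.3209, 0.0956])]
cradle scene [(0.65, [0.5169, 0.3213, 0.0972])]
bottle_a side [(0.95, [0.7859, -0.1914, -0.0018]), (0.94, [0.8032, 0.1358, -0.0036])]
bottle_a scene [(0.81, [0.8016, 0.1347, -0.0014]), (0.62, [0.7871, -0.1886, 0.0008])]
bottle_b side [(0.95, [0.7859, -0.1914, -0.0018]), (0.94, [0.8032, 0.1358, -0.0036])]
bottle_b scene [(0.81, [0.8016, 0.1347, -0.0014]), (0.62, [0.7871, -0.1886, 0.0008])]
label_roll side [(0.72, [0.6891, -0.2075, 0.0005])]
label_roll scene [(0.95, [0.6914, -0.2119, 0.0006])]
```

View pics/an_side.png

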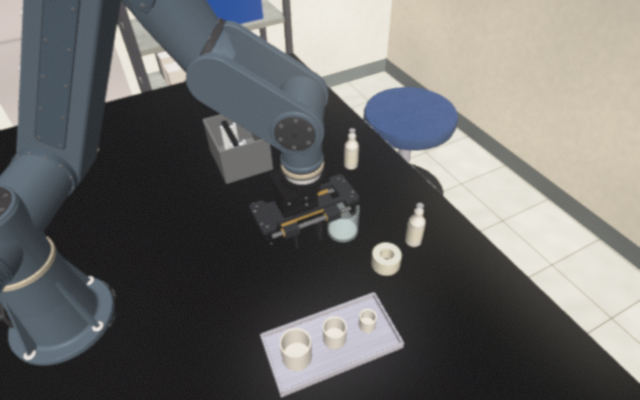

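View pics/an_scene.png

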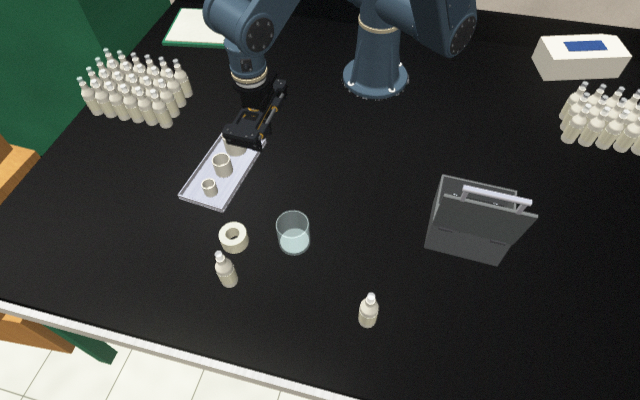

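```bash
python3 -c "
from rig import bot
print(bot.hand_in())"
```

```text
the job is handed in; nothing more can be done
None
```

The job is done and handed in at about 77 s of the 208 s allowed; the hand-in gave no verdict.

- **Lid:** I opened it fully onto its stop and it stayed there. The handle bar was last seen at x 0.635, z 0.289, about 100° open.
- **Dips:** The probe went into the small, medium and large cups and then the beaker, for well over a second each. The tip was about 11–13 mm, 14 mm, 17 mm and 23 mm above the bench, and the pictures showed it inside each vessel.
- **Probe:** It hangs back in both notches. The bar sits about 6 mm forward of the cradle centre, which is within tolerance.
- **Cups:** The large cup was knocked to about (0.491, 0.102) while I was returning the probe. I found it again and picked it up from there. All three cups were last seen standing upright on the tray floor.
- **Bystanders:** The beaker, both spray bottles and the label roll were last seen where they started, to within the measuring error of a few millimetres. The gripper was clear of everything.

The final side and scene pictures agreed with this. In the last check a few network reports named the wrong thing: for example, the scene camera once put the small cup at the lid hinge. I rejected those against the pictures. In the last side picture the arm hid the lid, so that check rests on the scene camera alone.

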